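# Change the dies on the stamping deck and pump up its clamp

### The arm

A 6-joint arm with a two-finger parallel gripper is mounted at the origin on the work surface. World frame = base frame: x ahead of the robot, y to its left, z up, the work surface at z = 0. Lengths are in m, angles in rad, forces in N, time in s.
With the tool pointing down it reaches from about 0.35 to 0.975 m from the base axis. Payload 4.9 kg.
Tool frame: the origin (TCP) lies midway between the tips of the shut fingers; the grasp point (between the pads) lies manip.grip_depth behind it (manip.grip_depth is the distance from the TCP to the grasp point, in m); z points along the fingers, x is the direction in which the jaws open and shut, and the axes are right-handed (so a half turn about z gives the same grasp; the last joint's range is limited). The gripper opens to 85 mm and grips with 20 to 120 N. Pads are 22 mm wide; open, the fingers measure 114 mm over their backs; the gripper's body (76 mm by 85 mm) begins 54 mm behind the grasp point. The pads swing forward as they close: fully open they stand 13 mm farther back than shut.
Start: joints at [-1.246, 0.053, 1.613, -0, 1.476, -0.119], TCP at [0.268, -0.564, 0.199] pointing down, gripper open.
Joint ranges: [-3.01, 3.01], [-1.01, 2.22], [0.06, 2.58], [-1.02, 4.17], [0.09, 2.62], [-3.14, 3.14]. Speed limits (rad/s): [2.57, 2.57, 3.14, 3.14, 3.14, 3.14].

### API

Orientations are given as a unit quaternion [w, x, y, z].
In Python, from plant import state, grab_frame, ticket, manip gives the robot as it stands.
- The arm moves only by the tool carry_out, never from a script. Its argument "moves" is a list that holds one entry, the list of rows, each a list of 7 numbers: the turn, a rotation vector about the tool's x, y, z each as a share of 5 degrees, from -1 to 1, then the shift along the tool's x, y, z each as a share of 0.04 m, from -1 to 1, then the gripper command: -1 is shut, 1 is fully open, values between are in proportion. A call has 1 to 8 rows; each row shifts and turns the commanded pose from where the row before left it, along the tool's axes as they then stand; what a row does not reach is not made up. A row lasts 1/12 s, in which the tool goes at most 41.7 mm and 7.16 degrees, less where a joint would pass 70% of its speed; a pose out of reach is approached as far as the arm can. A call with a number of a shift or a turn outside -1 to 1 is refused whole. A call with a gripper value outside its range is refused whole. The fingers move at their own pace and stop on an object; the grip force is fixed at half the most. Time passes only in rows, so rows that do not move let the fingers close. It gives the time, the measured TCP pose, the force and the opening at its end, in the units of the state.
- state(): the state, without advancing time (a new reading comes with each control period).
- grab_frame(name): name is "scene" or "side" or "wrist"; returns a dict with "frame" (384x512x3 uint8, red, green, blue), "z_map" (384x512 float32, m along the optical axis (not along the pixel's ray), 0 where there is no reading), "K" (3x3 intrinsics, pixels), "world_from_camera" (4x4, takes a point from camera to world coordinates); the wrist camera has in their place "hand_eye" (4x4, takes a point from camera to tool coordinates, whose origin is the TCP and whose axes are the tool frame's). Camera axes: x right, y down, z forward; pixel columns grow to the right and rows downward; lengths in m; the calibration is good to about 2 mm. A picture is of the moment at which its call begins: read the wrist's pose just before it.
- ticket.job_done(): hands the job in, once; it reports no verdict.
The state is a dict: "time": time; "joint_pos": joint angles; "joint_vel": joint speeds; "joint_efforts": joint torques, N m; "tool_pos": TCP position; "tool_rot": TCP orientation; "contact_force": force on the tool from outside, world axes, zero at the start; "ft_torque": the same for the moment, N m; "gripper_width": opening from 0.0 (shut) to 1.0 (fully open).
Only numpy, scipy, OpenCV 4.12 (cv2) and the standard library are available. Lean on these libraries where they do the work, as an engineer would, in place of code of your own. Each camera call takes 0.05 s, during which the arm holds its last target.

### The job

Change over the dies: unhook every red-gripped old die from the sloping deck and lay each flat in the yellow return tray, and hang every green-gripped new die straight on a stud of its own, keyhole over the screw head and pulled fully down the slope to lock. Once all the dies are changed, work the pump lever through at least four full strokes, right down and right back up each time. Do not knock the tape roll, the screwdriver or the mug away.

Things in the scene. Friction and masses are not known exactly. Their poses are not given: they have to be found in the camera images.
- new0: New bright aluminium die plate, 100 x 70 x 5 mm, 0.15 kg; green grip rib 36 (x) x 14 (y) mm, 5 to 41 mm above the underside, centred at x = -20 mm. Origin: centre of the underside; z to the rib side, x to the keyhole end. Keyhole on the x axis: 22 mm hole at x = +17 mm, tapering into a 10 mm slot towards +x; locked, the stud is at x = +38 mm (21 mm travel). Starts flat on the bench. May be absent.
- new0_seat (a point): On new0: the point of its underside at x = +38 mm, y = 0, where the stud's axis is when the die is locked.
- new1: New bright aluminium die plate, 100 x 70 x 5 mm, 0.15 kg; green grip rib 36 (x) x 14 (y) mm, 5 to 41 mm above the underside, centred at x = -20 mm. Origin: centre of the underside; z to the rib side, x to the keyhole end. Keyhole on the x axis: 22 mm hole at x = +17 mm, tapering into a 10 mm slot towards +x; locked, the stud is at x = +38 mm (21 mm travel). Starts flat on the bench. May be absent.
- new1_seat (a point): On new1: the point of its underside at x = +38 mm, y = 0, where the stud's axis is when the die is locked.
- new2: New bright aluminium die plate, 100 x 70 x 5 mm, 0.15 kg; green grip rib 36 (x) x 14 (y) mm, 5 to 41 mm above the underside, centred at x = -20 mm. Origin: centre of the underside; z to the rib side, x to the keyhole end. Keyhole on the x axis: 22 mm hole at x = +17 mm, tapering into a 10 mm slot towards +x; locked, the stud is at x = +38 mm (21 mm travel). Starts flat on the bench. May be absent.
- new2_seat (a point): On new2: the point of its underside at x = +38 mm, y = 0, where the stud's axis is when the die is locked.
- old0: Old dark steel die plate, 100 x 70 x 5 mm, 0.15 kg; red grip rib 36 (x) x 14 (y) mm, 5 to 41 mm above the underside, centred at x = -20 mm. Origin: centre of the underside; z to the rib side, x to the keyhole end. Keyhole on the x axis: 22 mm hole at x = +17 mm, tapering into a 10 mm slot towards +x; locked, the stud is at x = +38 mm (21 mm travel). Starts locked on a stud. May be absent.
- old1: Old dark steel die plate, 100 x 70 x 5 mm, 0.15 kg; red grip rib 36 (x) x 14 (y) mm, 5 to 41 mm above the underside, centred at x = -20 mm. Origin: centre of the underside; z to the rib side, x to the keyhole end. Keyhole on the x axis: 22 mm hole at x = +17 mm, tapering into a 10 mm slot towards +x; locked, the stud is at x = +38 mm (21 mm travel). Starts locked on a stud. May be absent.
- old2: Old dark steel die plate, 100 x 70 x 5 mm, 0.15 kg; red grip rib 36 (x) x 14 (y) mm, 5 to 41 mm above the underside, centred at x = -20 mm. Origin: centre of the underside; z to the rib side, x to the keyhole end. Keyhole on the x axis: 22 mm hole at x = +17 mm, tapering into a 10 mm slot towards +x; locked, the stud is at x = +38 mm (21 mm travel). Starts locked on a stud. May be absent.
- deck: Blue die deck fixed to the bench, 330 mm wide (its y), 150 mm up the slope. Its flat top slopes 25 degrees from level, rising along the deck's +x (away from the robot), from 105 mm below the stud row to 45 mm above it along the slope. Origin: on the bench, under the middle stud's foot; z vertical.
- stud0 (a point): Foot of a headed screw stud, on the deck's surface (100 mm above the bench), at y = -105 mm in the deck's frame. The stud stands square to the slope: 6 mm shank, brass head 16 mm across, 8 to 12 mm off the surface. The point's axes are the deck's (not sloped).
- stud1 (a point): Foot of a headed screw stud, on the deck's surface (100 mm above the bench), at y = 0 mm in the deck's frame. The stud stands square to the slope: 6 mm shank, brass head 16 mm across, 8 to 12 mm off the surface. The point's axes are the deck's (not sloped).
- stud2 (a point): Foot of a headed screw stud, on the deck's surface (100 mm above the bench), at y = 105 mm in the deck's frame. The stud stands square to the slope: 6 mm shank, brass head 16 mm across, 8 to 12 mm off the surface. The point's axes are the deck's (not sloped).
- tray: Yellow return tray fixed to the bench: 130 (x) x 210 (y) x 18 mm high, walls and floor 5 mm, with one dividing wall along x in the middle (y = 0), making two bays, each about 120 x 97 mm, centred at y = -51 and +51 mm. Origin: centre of its underside.
- pump_lever (a joint): Lever of the red hydraulic hand pump. 0 = up at rest (23 degrees above level), 0.8 rad = fully down at its stop (23 degrees below level). Sprung: it returns up by itself; pushing down at the pad takes about 3 N at the top and 9 N at the bottom.
- lever_pad (a point): Middle of the top face of the black rubber pad (70 x 42 x 20 mm) on the end of the pump lever. Moves with the lever on a 180 mm radius about a level hinge 130 mm above the bench, over the pump's origin (top face 10 mm above the lever's centre line): from about 209 mm high (lever up) to 69 mm (down).
- pump: Body of the pump, fixed to the bench, 160 x 85 mm, steel lugs up to 140 mm. Origin: on the bench, below the lever's hinge; the lever points to its -x.
- tape_roll: Bystander: clear tape roll, 90 mm across, 24 mm high; origin at its underside's centre.
- screwdriver: Bystander: orange screwdriver, 190 mm long, lying on the bench.
- mug: Bystander: blue mug, 80 mm across, 90 mm high; origin at its underside's centre.
There are look-alikes about, which are no part of the job. Leave any purple look-alike of the new0 alone.

How it is judged:
On the way, in this order (a step that is already met when the one before it is completed fails the run):
1. every old die is in the tray and every new die is locked on a stud ((distance between new0_seat and stud0 below 0.006 m or distance between new0_seat and stud1 below 0.006 m or distance between new0_seat and stud2 below 0.006 m) and angle between new0's own z axis and vertical between 0.35 and 0.52 rad and angle between the y axis of each of new0, new1, new2 and the y axis of deck, either way round below 0.25 rad and (distance between new1_seat and stud0 below 0.006 m or distance between new1_seat and stud1 below 0.006 m or distance between new1_seat and stud2 below 0.006 m) and angle between new1's own z axis and vertical between 0.35 and 0.52 rad and (distance between new2_seat and stud0 below 0.006 m or distance between new2_seat and stud1 below 0.006 m or distance between new2_seat and stud2 below 0.006 m) and angle between new2's own z axis and vertical between 0.35 and 0.52 rad and x of old0 in the frame of tray between -0.065 and 0.065 m and y of old0 in the frame of tray between -0.105 and 0.105 m and height (world z) of each of old0, old1, old2 below 0.016 m and angle between each of old0, old1, old2's own z axis and vertical below 0.12 rad and x of old1 in the frame of tray between -0.065 and 0.065 m and y of old1 in the frame of tray between -0.105 and 0.105 m and x of old2 in the frame of tray between -0.065 and 0.065 m and y of old2 in the frame of tray between -0.105 and 0.105 m and linear speed of each of new0, new1, new2, old0, old1, old2 below 0.02 m/s), for 0.2 s.
2. first stroke: pump lever pushed fully down (value of joint pump_lever above 0.7 rad).
3. first stroke: pump lever back up (value of joint pump_lever below 0.1 rad).
4. second stroke: pump lever pushed fully down (value of joint pump_lever above 0.7 rad).
5. second stroke: pump lever back up (value of joint pump_lever below 0.1 rad).
6. third stroke: pump lever pushed fully down (value of joint pump_lever above 0.7 rad).
7. third stroke: pump lever back up (value of joint pump_lever below 0.1 rad).
8. fourth stroke: pump lever pushed fully down (value of joint pump_lever above 0.7 rad).
9. fourth stroke: pump lever back up (value of joint pump_lever below 0.1 rad).
At the end, for the whole second after the job is handed in: New dies: seat within 6 mm of a stud, tilt 0.35-0.52 rad, under 0.25 rad from straight. Old dies: origin inside the tray, under 16 mm high, tilt under 0.12 rad. At rest; lever below 0.10 rad after four strokes (above 0.70, then below 0.10) made after the change (all of step 1 and value of joint pump_lever below 0.1 rad); the robot touches nothing.
It fails at once if a bystander is knocked away (moved over 5 cm) (distance of any of tape_roll, screwdriver, mug from where it was at the start of the episode above 0.05 m).
Of old0, old1, old2 only 1 to 2 are there at a start; the rules pass over those that are not, and their reading is None.
Of new0, new1, new2 only 2 to 3 are there at a start; the rules pass over those that are not, and their reading is None.
At some moment in a run one of new0, new1, new2 may be knocked a few centimetres aside while the robot is not near it.
Once in a run the grip may slacken for a moment while it holds something.
It also fails if it takes over 200 s, if anything falls off the work surface, if the arm or the gripper's body presses on something with over 40 N, if the wrist force passes 120 N, or if a joint passes its speed limit or range.

## Working session

There is one attempt and no reset: what is moved stays moved. The work goes in short steps, Python scripts to look and compute and a tool call to move; the robot and the scene stay as the last step left them, time stands still between calls to the robot, and variables do not carry over. Pictures are saved under pics/ and viewed, and the job is handed in when it is done.

Besides the shell and the picture viewer there is one more tool, called after ">>>" by a JSON object that holds its "method" and its "body". carry_out: Moves the arm, as the interface text tells. Shift numbers are shares of 0.04 m and turn numbers shares of 5 degrees, none past 1 either way. Its arguments: {"type":"object","properties":{"moves":{"type":"array"}},"required":["moves"]}

```bash
ls; mkdir -p pics; python3 - <<'E'
from plant import state, grab_frame, ticket, manip
import cv2,numpy as np
print(state()); print(manip.grip_depth)
for n in ["scene","side","wrist"]:
    f=grab_frame(n)
    cv2.imwrite(f"pics/a_{n}.png",f["frame"][:,:,::-1])
    np.savez(f"/tmp/a_{n}.npz",**f)
    print(n,f["K"],f.get("world_from_camera",f.get("hand_eye")))
E
```

```text
pics
{'time': 0.0, 'joint_pos': array([-1.24601557e+00,  5.33190635e-02,  1.61429227e+00,  2.52614920e-05,
        1.47601325e+00, -1.18974202e-01]), 'joint_vel': array([ 0.00121204, -0.00028042,  0.0009158 ,  0.00114523,  0.00022363,
       -0.00067666]), 'joint_efforts': array([ 1.49879397e-03, -3.93676400e+01, -3.70176458e+01, -5.89862043e-05,
        7.04114093e-03,  5.03794851e-06]), 'tool_pos': array([ 0.26813382, -0.5637968 ,  0.19758756]), 'tool_rot': array([-6.50558025e-04,  8.45378643e-01, -5.34166563e-01, -7.80461366e-04]), 'contact_force': array([ 0.08963656, -0.31358939,  0.19534376]), 'ft_torque': array([-0.02359007,  0.03652484,  0.06532341]), 'gripper_width': 1.000371455882798}
0.0187
scene [[462.84631      0.         253.68840894]
 [  0.         462.84631    184.53728555]
 [  0.           0.           1.        ]] [[-0.75105185  0.55730396 -0.3540246   1.04021686]
 [ 0.66018623  0.62685422 -0.4137728   0.54522077]
 [-0.00867541 -0.54448699 -0.83872442  1.19919036]
 [ 0.          0.          0.          1.        ]]
side [[409.63177443   0.         244.76143092]
 [  0.         409.63177443 189.13572215]
 [  0.           0.           1.        ]] [[-0.95118338 -0.2175199   0.21894123  0.3053159 ]
 [-0.30857307  0.65710875 -0.68774323  0.85141045]
 [ 0.00572964 -0.7217293  -0.69215171  1.00128707]
 [ 0.          0.          0.          1.        ]]
wrist [[281.39102088   0.         250.48279999]
 [  0.         281.39102088 191.55573049]
 [  0.           0.           1.        ]] [[ 9.99999824e-01 -1.41382043e-04  5.75863749e-04 -5.95854854e-04]
 [-2.59156371e-05  9.59810464e-01  2.80649019e-01 -7.05395943e-02]
 [-5.92398784e-04 -2.80648985e-01  9.59810292e-01 -1.76795711e-01]
 [ 0.00000000e+00  0.00000000e+00  0.00000000e+00  1.00000000e+00]]
```

View pics/a_scene.png

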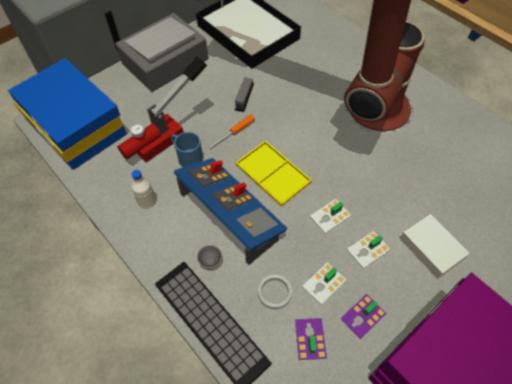

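View pics/a_side.png

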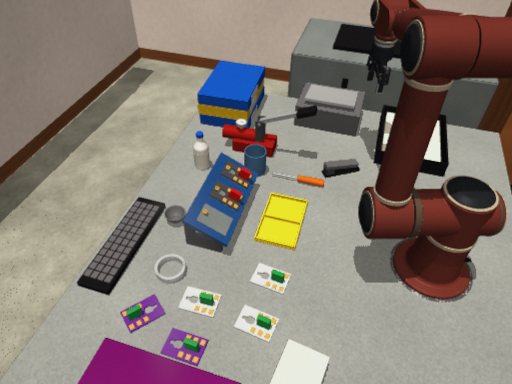

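View pics/a_wrist.png

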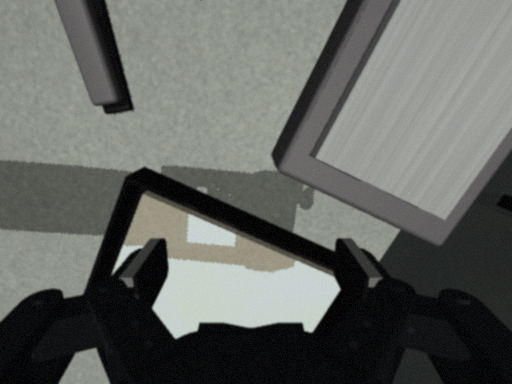

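```bash
cat > h.py <<'E'
import numpy as np,cv2
from scipy.spatial.transform import Rotation as R
def load(n,p="a"):
    return dict(np.load(f"/tmp/{p}_{n}.npz"))
def cloud(f,T=None):
    T=f["world_from_camera"] if T is None else T
    z=f["z_map"];v,u=np.indices(z.shape);K=f["K"]
    P=np.stack([(u-K[0,2])*z/K[0,0],(v-K[1,2])*z/K[1,1],z],-1)
    W=P@T[:3,:3].T+T[:3,3]; W[z==0]=np.nan
    return W
def toolT(s):
    q=s["tool_rot"];T=np.eye(4);T[:3,:3]=R.from_quat([q[1],q[2],q[3],q[0]]).as_matrix();T[:3,3]=s["tool_pos"];return T
def hsv(f): return cv2.cvtColor(f["frame"],cv2.COLOR_RGB2HSV)
def comps(m,minpx=20):
    n,l,st,c=cv2.connectedComponentsWithStats(m.astype(np.uint8),connectivity=8)
    return [(l==i) for i in range(1,n) if st[i,4]>=minpx]
E
python3 - <<'E'
from h import *
for n in ["scene","side"]:
    f=load(n);W=cloud(f);H=hsv(f);h,s,v=[H[...,i].astype(int) for i in range(3)]
    print(n)
    M={"green":(h>45)&(h<80)&(s>150)&(v>60),"red":((h<4)|(h>176))&(s>200)&(v>100),"yellow":(h>26)&(h<34)&(s>180),"orange":(h>6)&(h<16)&(s>200)&(v>180),"blue":(h>100)&(h<118)&(s>120)&(v>50),"white":(s<25)&(v>205),"purple":(h>135)&(h<165)&(s>100)}
    for k,m in M.items():
        for c in comps(m,25):
            P=W[c];P=P[~np.isnan(P[:,0])]
            if len(P)<10: continue
            vv,uu=np.where(c)
            xy=P[:,:2]; C=np.median(xy,0); w,V=np.linalg.eigh(np.cov(xy.T))
            print(k,len(P),"px",int(uu.mean()),int(vv.mean()),"med",np.median(P,0).round(3),"min",np.percentile(P,2,axis=0).round(3),"max",np.percentile(P,98,axis=0).round(3),"ang",round(np.degrees(np.arctan2(V[1,1],V[0,1])),0))
f=load("scene");cv2.imwrite("pics/b.png",cv2.resize(f["frame"][130:345,110:400,::-1],None,fx=2.7,fy=2.7,interpolation=cv2.INTER_CUBIC))
f=load("side");cv2.imwrite("pics/c.png",cv2.resize(f["frame"][80:360,110:370,::-1],None,fx=2.1,fy=2.1,interpolation=cv2.INTER_CUBIC))
E
```

```text
scene
green 56 px 336 208 med [0.424 0.192 0.038] min [0.406 0.186 0.019] max [0.438 0.196 0.044] ang 177.0
green 58 px 375 241 med [0.423 0.336 0.039] min [0.404 0.331 0.022] max [0.437 0.341 0.044] ang 176.0
green 59 px 330 274 med [0.588 0.321 0.04 ] min [0.569 0.316 0.024] max [0.602 0.325 0.045] ang -176.0
green 69 px 370 307 med [0.577 0.45  0.04 ] min [0.559 0.445 0.021] max [0.59  0.455 0.044] ang 179.0
green 74 px 312 344 med [0.75  0.416 0.04 ] min [0.737 0.402 0.024] max [0.762 0.429 0.045] ang 49.0
red 360 px 162 134 med [ 0.638 -0.353  0.05 ] min [ 0.588 -0.41   0.044] max [ 0.735 -0.338  0.055] ang -166.0
red 444 px 139 140 med [ 0.727 -0.365  0.078] min [ 0.658 -0.385  0.063] max [ 0.783 -0.354  0.086] ang -179.0
red 73 px 215 166 med [ 0.623 -0.114  0.107] min [ 0.6   -0.121  0.091] max [ 0.638 -0.11   0.12 ] ang -178.0
red 81 px 238 189 med [ 0.621 -0.009  0.108] min [ 0.6   -0.017  0.088] max [ 0.637 -0.006  0.12 ] ang 180.0
yellow 2244 px 273 172 med [ 0.461 -0.035  0.005] min [ 0.401 -0.139 -0.001] max [0.526 0.064 0.019] ang 90.0
orange 111 px 242 123 med [ 0.412
[... 4233 characters left out ...]
0.004] min [ 0.391  0.148 -0.001] max [0.487 0.221 0.008] ang 160.0
white 404 px 194 301 med [0.623 0.329 0.004] min [ 0.555  0.286 -0.001] max [0.651 0.353 0.008] ang 164.0
white 499 px 252 321 med [0.454 0.34  0.004] min [ 0.389  0.294 -0.   ] max [0.486 0.368 0.008] ang 165.0
white 1758 px 299 365 med [0.305 0.425 0.044] min [0.249 0.376 0.041] max [0.352 0.476 0.048] ang -144.0
purple 501 px 145 312 med [0.726 0.393 0.004] min [ 0.685  0.348 -0.   ] max [0.773 0.451 0.008] ang 65.0
purple 611 px 181 346 med [0.603 0.458 0.004] min [0.541 0.415 0.   ] max [0.638 0.483 0.008] ang 176.0
purple 3798 px 141 368 med [0.607 0.59  0.198] min [0.441 0.562 0.195] max [0.693 0.645 0.201] ang -169.0
```

View pics/b.png

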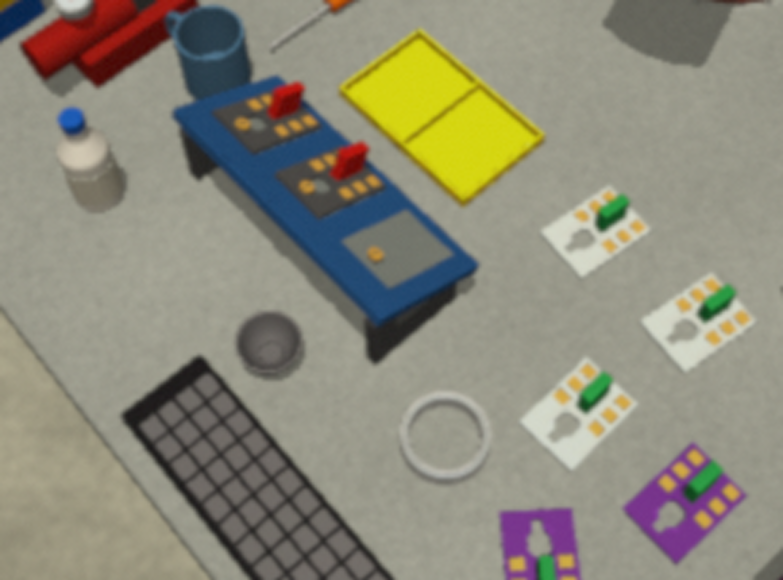

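View pics/c.png

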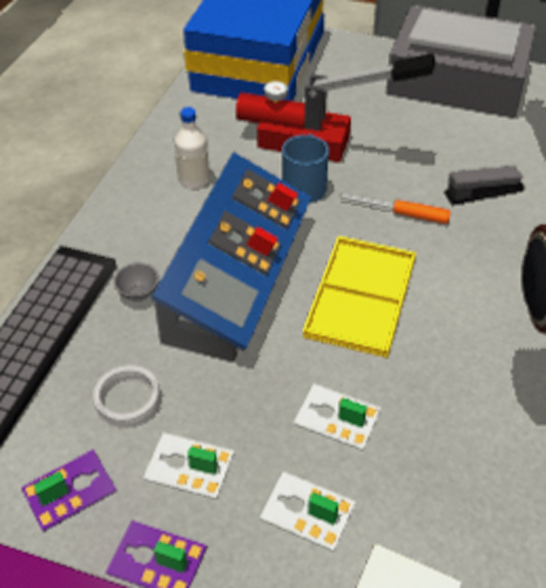

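```bash
python3 - <<'E'
from h import *
for n in ["scene","side"]:
    f=load(n);W=cloud(f);H=hsv(f);h,s,v=[H[...,i].astype(int) for i in range(3)]
    # deck
    m=(h>100)&(h<118)&(s>120)&(v>50)&(W[...,0]>.5)&(W[...,0]<.76)&(W[...,1]>-.2)&(W[...,1]<.2)&(W[...,2]>.04)&(W[...,2]<.13)
    P=W[m]
    for it in range(10):
        c=P.mean(0);nrm=np.linalg.svd(P-c,full_matrices=False)[2][2];nrm*=np.sign(nrm[2])
        d=(P-c)@nrm; P=P[abs(d)<max(.004,1.0*d.std()*2)] if it<9 else P
    print(n,"n",nrm,"tilt",np.degrees(np.arccos(nrm[2])),"yaw",np.degrees(np.arctan2(-nrm[1],-nrm[0])),"std",d.std())
    ey=np.cross(nrm,[1,0,0]);ey/=np.linalg.norm(ey);ex=np.cross(ey,nrm)
    # all on plane incl. dies: use dense
    A=(W-c);dd=A@nrm;ok=(abs(dd)<.012)&(W[...,0]>.5)&(W[...,0]<.76)&(abs(W[...,1])<.22)&(W[...,2]>.04)
    mb=ok&(h>100)&(h<118)&(s>120)&(abs(dd)<.004)
    q=np.stack([A[mb]@ex,A[mb]@ey],-1).astype(np.float32)
    r=cv2.minAreaRect(q);print("rect",r)
    for yaw in [0]:
        print("pct",np.percentile(q,[.5,1,99,99.5],axis=0))
    ctr=c+ex*r[0][0]+ey*r[0][1];print("rect centre world",ctr,"ex",ex,"ey",ey)
    # brass head of free stud
    m=(h>12)&(h<25)&(s>120)&(W[...,1]>.05)&(W[...,1]<.2)&(W[...,0]>.6)&(W[...,0]<.75)&(W[...,2]>.08)
    print("brass",m.sum(),np.median(W[m],0), W[m].max(0),"px",np.argwhere(m).mean(0))
    # tray
    m=(h>26)&(h<34)&(s>150)&(v>100)
    T=W[m&(W[...,2]>-.01)&(W[...,2]<.03)][:,:2].astype(np.float32);print("tray",cv2.minAreaRect(T))
    # mug etc. clouds
    for nm,lo,hi in [("mug",(.55,-.35,.03),(.75,-.17,.12)),("tape",(.6,.15,.01),(.85,.35,.05)),("lever",(.3,-.45,.12),(.75,-.28,.26))]:
        m=np.all((W>lo)&(W<hi),-1);P=W[m]
        if nm=="mug":
            m&=(h>95)&(h<112)&(s>70);P=W[m];P=P[P[:,2]>.08]
        if len(P):print(nm,len(P),P.min(0).round(3),P.max(0).round(3),P.mean(0).round(3),cv2.minAreaRect(P[:,:2].astype(np.float32)))
E
```

```text
scene n [-0.42135467 -0.00508824  0.90688167] tilt 24.922083733329487 yaw 0.6918642607876286 std 0.00164542342634792
rect ((-0.020105279982089996, -0.018235445022583008), (0.15262266993522644, 0.3319535553455353), 1.0703734159469604)
pct [[-0.09497314 -0.18141548]
 [-0.09401144 -0.1793601 ]
 [ 0.05376151  0.14588689]
 [ 0.05502919  0.14635549]]
rect centre world [ 0.65423449 -0.01340419  0.08837512] ex [ 0.90689594 -0.00236405  0.42134803] ey [-0.          0.99998426  0.00561061]
brass 19 [0.6720944  0.09301219 0.11025538] [0.67958702 0.09792578 0.11624817] px [223.78947368 248.57894737]
tray ((0.46285301446914673, -0.03755709528923035), (0.1346903145313263, 0.21068508923053741), 0.4599164128303528)
mug 210 [ 0.583 -0.297  0.08 ] [ 0.722 -0.17   0.12 ] [ 0.641 -0.23   0.09 ] ((0.6454173922538757, -0.2186513990163803), (0.163687601685524, 0.07654833793640137), 57.189125061035156)
tape 419 [0.6   0.207 0.01 ] [0.85  0.334 0.045] [0.721 0.256 0.022] ((0.7240540385246277, 0.26950228214263916), (0.12456536293029785, 0.24978581070899963), 88.90419006347656)
lever 785 [ 0.441 -0.411  0.12 ]
[... 704 characters left out ...]
.11496489] px [211.23529412 204.70588235]
tray ((0.47518113255500793, 0.13511532545089722), (0.5992559790611267, 0.14661827683448792), 85.44424438476562)
mug 142 [ 0.581 -0.292  0.08 ] [ 0.715 -0.17   0.115] [ 0.63  -0.235  0.088] ((0.6407930254936218, -0.2187657505273819), (0.15952619910240173, 0.08051316440105438), 58.09474182128906)
tape 422 [0.677 0.152 0.01 ] [0.85  0.347 0.029] [0.736 0.256 0.02 ] ((0.7633808851242065, 0.24925929307937622), (0.19462406635284424, 0.17309631407260895), 89.99390411376953)
lever 483 [ 0.44  -0.412  0.12 ] [ 0.657 -0.352  0.223] [ 0.541 -0.377  0.176] ((0.5482023358345032, -0.3830299377441406), (0.21658948063850403, 0.05289663001894951), 2.6344826221466064)
```

```bash
cat >> h.py <<'E'
TILT=np.radians(25)
YAW=np.radians(0.9)
STUD1=np.array([0.681,-0.0134,0.100])
def deckR(yaw=None,tilt=TILT):
    # columns ex(up slope), ey, n
    return R.from_euler('z',YAW if yaw is None else yaw).as_matrix()@R.from_euler('y',-tilt).as_matrix()
def dieT(pos,yaw=None,tilt=TILT):
    T=np.eye(4);T[:3,:3]=deckR(yaw,tilt);T[:3,3]=pos;return T
def stud(i,S=None):
    S=STUD1 if S is None else S
    return S+R.from_euler('z',YAW).as_matrix()@np.array([0,(i-1)*.105,0])
def locked(i,along=0,up=0,dy=0):
    # die pose when locked on stud i, then shifted up slope / normal
    D=deckR();return dieT(stud(i)+D@np.array([-.038+along,dy,up]))
G=np.eye(4);G[:3,:3]=np.array([[0,-1,0],[-1,0,0],[0,0,-1.]]).T; 
# tool in die: tool x=-ey, tool y=-ex, tool z=-n
def grasp(T,z=.012,x=-.02):
    M=G.copy();M[:3,3]=[x,0,z];return T@M
def plan(Tt,s=None):
    from plant import state
    s=s or state();C=toolT(s)
    rv=R.from_matrix(C[:3,:3].T@Tt[:3,:3]).as_rotvec()
    print("t",round(s["time"],2),"TCP",C[:3,3].round(4),"target",Tt[:3,3].round(4),"grip",round(s["gripper_width"],3),"F",s["contact_force"].round(1))
    print(" turn shares total",(np.degrees(rv)/5).round(2)," shift now-frame shares",(C[:3,:3].T@(Tt[:3,3]-C[:3,3])/.04).round(2)," shift target-frame shares",(Tt[:3,:3].T@(Tt[:3,3]-C[:3,3])/.04).round(2))
    return rv
E
python3 - <<'E'
from h import *
for i in (0,1): plan(grasp(locked(i),z=.012+.08))
print(locked(0)[:3,3],locked(1)[:3,3])
E
```

```text
t 0.15 TCP [ 0.2682 -0.5639  0.1978] target [ 0.5912 -0.1198  0.1589] grip 1.003 F [-0.1 -0.3 -0.1]
 turn shares total [4.92 1.09 4.82]  shift now-frame shares [ -6.56 -12.06   0.99]  shift target-frame shares [-10.97  -7.06   4.37]
t 0.15 TCP [ 0.2682 -0.5639  0.1978] target [ 0.5896 -0.0148  0.1589] grip 1.003 F [-0.1 -0.3 -0.1]
 turn shares total [4.92 1.09 4.82]  shift now-frame shares [ -8.95 -13.15   0.99]  shift target-frame shares [-13.6   -7.06   4.37]
[ 0.64821382 -0.118928    0.08394051] [ 0.64656455 -0.01394096  0.08394051]
```

>>> {"method": "carry_out", "body": {"moves": [[[0,0,0,0,0,-1,0.5],[0,0,0,0,0,-1,0],[0,0,0,0,0,-1,0],[0.98,0.22,0.96,0,0,0,0],[0.98,0.22,0.96,0,0,0,0],[0.98,0.22,0.96,0,0,0,0],[0.98,0.22,0.96,0,0,0,0],[0.98,0.22,0.96,0,0,0,0]]]}}

```text
time: 0.82
tool_pos: [0.2683, -0.5648, 0.3192]
tool_rot: [-0.154, 0.695, -0.685, 0.154]
contact_force: [0.1, 0.0, -0.1]
gripper_width: 0.498
```

```bash
python3 - <<'E'
from h import *
for i in (0,1): plan(grasp(locked(i),z=.012+.08))
E
```

```text
t 0.82 TCP [ 0.2683 -0.5648  0.3192] target [ 0.5912 -0.1198  0.1589] grip 0.498 F [ 0.1  0.  -0.1]
 turn shares total [-0.03 -0.04 -0.01]  shift now-frame shares [-11.03  -5.75   7.09]  shift target-frame shares [-11.    -5.78   7.12]
t 0.82 TCP [ 0.2683 -0.5648  0.3192] target [ 0.5896 -0.0148  0.1589] grip 0.498 F [ 0.1  0.  -0.1]
 turn shares total [-0.03 -0.04 -0.01]  shift now-frame shares [-13.65  -5.75   7.08]  shift target-frame shares [-13.62  -5.78   7.12]
```

>>> {"method": "carry_out", "body": {"moves": [[[0,0,0,-0.85,-0.36,0.31,0],[0,0,0,-0.85,-0.36,0.31,0],[0,0,0,-0.85,-0.36,0.31,0],[0,0,0,-0.85,-0.36,0.31,0],[0,0,0,-0.85,-0.36,0.31,0],[0,0,0,-0.85,-0.36,0.31,0],[0,0,0,-0.85,-0.36,0.31,0],[0,0,0,-0.85,-0.36,0.31,0]]]}}

```text
time: 1.48
tool_pos: [0.4101, -0.2884, 0.2759]
tool_rot: [-0.153, 0.696, -0.684, 0.152]
contact_force: [0.3, 0.3, 1.7]
gripper_width: 0.501
```

>>> {"method": "carry_out", "body": {"moves": [[[0,0,0,-0.85,-0.36,0.31,0],[0,0,0,-0.85,-0.36,0.31,0],[0,0,0,-0.85,-0.36,0.31,0],[0,0,0,-0.85,-0.36,0.31,0],[0,0,0,-0.85,-0.36,0.31,0],[0,0,0,-0.85,-0.36,0.31,0],[0,0,0,-0.85,-0.36,0.31,0],[0,0,0,0,0,0,0]]]}}

```text
time: 2.15
tool_pos: [0.5343, -0.043, 0.2376]
tool_rot: [-0.154, 0.7, -0.681, 0.15]
contact_force: [-0.2, -0.3, 1.1]
gripper_width: 0.494
```

```bash
cat > snap.py <<'E'
import sys
from h import *
from plant import state,grab_frame
def snap(tag):
    s=state();f=grab_frame("wrist");T=toolT(s)@f["hand_eye"];f["world_from_camera"]=T
    np.savez(f"/tmp/{tag}_wrist.npz",frame=f["frame"],z_map=f["z_map"],K=f["K"],world_from_camera=T)
    cv2.imwrite(f"pics/{tag}_wrist.png",f["frame"][:,:,::-1])
    return s,dict(np.load(f"/tmp/{tag}_wrist.npz"))
if __name__=="__main__":
    s,f=snap(sys.argv[1])
    print(toolT(s).round(4))
E
python3 snap.py d; python3 - <<'E'
from h import *
plan(grasp(locked(1),z=.012+.08))
f=load("wrist","d");W=cloud(f);H=hsv(f);h,s,v=[H[...,i].astype(int) for i in range(3)]
for nm,m in {"red":((h<6)|(h>174))&(s>150)&(v>70),"brass":(h>10)&(h<27)&(s>90)&(v>90)}.items():
    for c in comps(m,40):
        P=W[c];P=P[~np.isnan(P[:,0])];vv,uu=np.where(c)
        if len(P):print(nm,len(P),"px",int(uu.mean()),int(vv.mean()),np.median(P,0).round(4),P.min(0).round(3),P.max(0).round(3))
E
```

```text
[[ 2.690e-02 -9.074e-01  4.194e-01  5.343e-01]
 [-9.996e-01 -2.450e-02  1.110e-02 -4.300e-02]
 [ 2.000e-04 -4.196e-01 -9.077e-01  2.376e-01]
 [ 0.000e+00  0.000e+00  0.000e+00  1.000e+00]]
t 2.2 TCP [ 0.5337 -0.0458  0.2379] target [ 0.5896 -0.0148  0.1589] grip 0.5 F [ 0.9 -0.6  0.8]
 turn shares total [0.04 0.02 0.11]  shift now-frame shares [-0.74 -0.46  2.39]  shift target-frame shares [-0.75 -0.44  2.39]
red 2838 px 495 90 [ 0.7234 -0.3631  0.0791] [ 0.653 -0.386  0.063] [ 0.784 -0.352  0.103]
red 2642 px 481 158 [ 0.622  -0.3543  0.0518] [ 0.578 -0.398  0.046] [ 0.737 -0.337  0.055]
red 427 px 228 158 [ 0.6096 -0.0152  0.1137] [ 0.592 -0.022  0.07 ] [ 0.635 -0.007  0.122]
red 498 px 316 158 [ 0.6121 -0.1173  0.1126] [ 0.593 -0.136  0.084] [ 0.641 -0.112  0.122]
brass 162 px 141 106 [0.6708 0.0906 0.1124] [0.664 0.083 0.098] [0.682 0.104 0.116]
brass 176 px 229 107 [ 0.6726 -0.0138  0.1121] [ 0.665 -0.022  0.098] [ 0.683 -0.005  0.117]
brass 175 px 317 108 [ 0.674  -0.1189  0.1119] [ 0.667 -0.128  0.099] [ 0.685 -0.111  0.117]
brass 139 px 211 138 [0.6401 0.009  0.0906] [0.634 0
[... 1013 characters left out ...]
 [ 0.612 -0.126  0.11 ]
brass 60 px 29 176 [0.6025 0.295  0.0069] [0.598 0.288 0.005] [0.608 0.301 0.009]
brass 60 px 28 189 [0.5824 0.2947 0.0073] [0.578 0.288 0.005] [0.587 0.302 0.01 ]
brass 61 px 27 202 [0.5627 0.2933 0.0073] [0.558 0.287 0.005] [0.567 0.301 0.009]
brass 3019 px 267 295 [ 0.4376 -0.0683  0.0068] [ 0.4   -0.12   0.004] [ 0.514 -0.015  0.348]
brass 70 px 73 288 [0.4395 0.2085 0.0073] [0.435 0.201 0.005] [0.445 0.216 0.009]
brass 74 px 3 291 [0.4338 0.3082 0.0072] [0.428 0.3   0.005] [0.439 0.316 0.009]
brass 44 px 2 305 [0.4136 0.3082 0.0071] [0.407 0.304 0.005] [0.419 0.312 0.009]
brass 126 px 397 326 [ 0.4086 -0.2428  0.0269] [ 0.395 -0.253  0.021] [ 0.499 -0.089  0.337]
```

View pics/d_wrist.png

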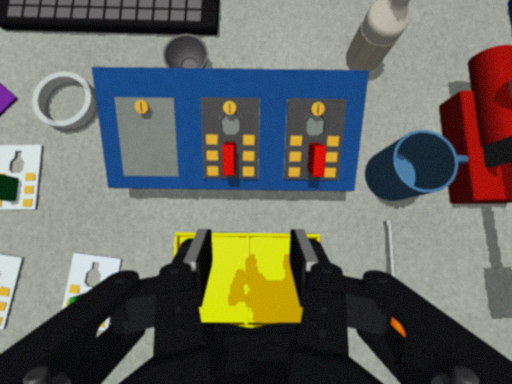

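```bash
sed -i 's/^STUD1=.*/STUD1=np.array([0.679,-0.0142,0.100])/; s/^YAW=.*/YAW=np.radians(0.87)/' h.py; python3 - <<'E'
from h import *
plan(grasp(locked(1),z=.012))
plan(grasp(locked(0),z=.012))
E
```

```text
t 2.2 TCP [ 0.5337 -0.0458  0.2379] target [ 0.6214 -0.0151  0.0864] grip 0.5 F [ 0.9 -0.6  0.8]
 turn shares total [0.04 0.02 0.11]  shift now-frame shares [-0.72 -0.42  4.37]  shift target-frame shares [-0.73 -0.39  4.37]
t 2.2 TCP [ 0.5337 -0.0458  0.2379] target [ 0.623  -0.1201  0.0864] grip 0.5 F [ 0.9 -0.6  0.8]
 turn shares total [0.04 0.02 0.11]  shift now-frame shares [ 1.9  -0.39  4.36]  shift target-frame shares [ 1.89 -0.39  4.37]
```

>>> {"method": "carry_out", "body": {"moves": [[[0,0,0.1,-0.6,-0.4,0.5,0],[0,0,0,-0.13,0,0.9,0],[0,0,0,0,0,0.9,0],[0,0,0,0,0,0.9,0],[0,0,0,0,0,0,0],[0,0,0,0,0,0,0],[0,0,0,0,0,0,0]]]}}

```text
time: 2.78
tool_pos: [0.6022, -0.0211, 0.1316]
tool_rot: [-0.154, 0.693, -0.688, 0.153]
contact_force: [0.3, -0.1, 0.2]
gripper_width: 0.504
```

```bash
python3 snap.py e; python3 - <<'E'
from h import *
plan(grasp(locked(1),z=.012))
E
```

```text
[[ 8.100e-03 -9.061e-01  4.230e-01  6.022e-01]
 [-1.000e+00 -7.400e-03  3.300e-03 -2.110e-02]
 [ 2.000e-04 -4.230e-01 -9.061e-01  1.316e-01]
 [ 0.000e+00  0.000e+00  0.000e+00  1.000e+00]]
t 2.83 TCP [ 0.6028 -0.0211  0.1331] target [ 0.6214 -0.0151  0.0864] grip 0.502 F [0.2 0.3 1. ]
 turn shares total [-0.03 -0.04 -0.07]  shift now-frame shares [-0.15  0.07  1.25]  shift target-frame shares [-0.14  0.07  1.26]
```

View pics/e_wrist.png

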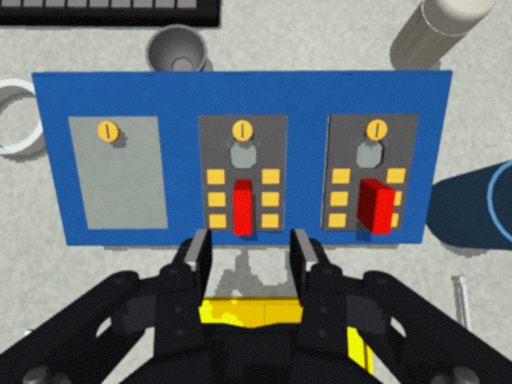

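>>> {"method": "carry_out", "body": {"moves": [[[0,0,-0.07,-0.15,0.07,0.6,0],[0,0,0,0,0,0.65,0],[0,0,0,0,0,0,0],[0,0,0,0,0,0,-1],[0,0,0,0,0,0,-1],[0,0,0,0,0,0,-1],[0,0,0,0,0,0,-1],[0,0,0,0,0,0,-1]]]}}

```text
time: 3.5
tool_pos: [0.6208, -0.014, 0.0854]
tool_rot: [-0.154, 0.696, -0.685, 0.153]
contact_force: [-0.3, 0.0, -0.1]
gripper_width: 0.001
```

```bash
python3 snap.py f; python3 - <<'E'
from h import *
plan(grasp(locked(1),z=.012))
E
```

```text
[[ 0.0149 -0.9056  0.4238  0.6208]
 [-0.9999 -0.0146  0.0038 -0.014 ]
 [ 0.0028 -0.4238 -0.9057  0.0854]
 [ 0.      0.      0.      1.    ]]
t 3.55 TCP [ 0.6206 -0.014   0.0849] target [ 0.6214 -0.0151  0.0864] grip 0.007 F [ 0.2 -0.1  0.6]
 turn shares total [-0.01 -0.03  0.01]  shift now-frame shares [ 0.03 -0.03 -0.03]  shift target-frame shares [ 0.03 -0.03 -0.03]
```

View pics/f_wrist.png

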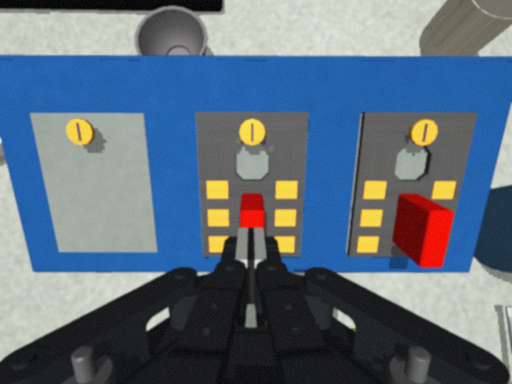

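```bash
python3 - <<'E'
from h import *
from plant import state
f=load("wrist","f");W=cloud(f)
C=toolT(state())
Tl=(W-C[:3,3])@C[:3,:3]
for r in range(185,300,6):
    print(r,[tuple((1000*Tl[r,c]).round(0)) for c in (235,245,252,260,268)])
cv2.imwrite("pics/f2.png",cv2.resize(f["frame"][170:384,150:360,::-1],None,fx=3.5,fy=2.8,interpolation=cv2.INTER_CUBIC))
E
```

```text
185 [(np.float64(-10.0), np.float64(-23.0), np.float64(4.0)), (np.float64(-4.0), np.float64(-23.0), np.float64(4.0)), (np.float64(1.0), np.float64(-23.0), np.float64(4.0)), (np.float64(6.0), np.float64(-23.0), np.float64(4.0)), (np.float64(12.0), np.float64(-24.0), np.float64(2.0))]
191 [(np.float64(nan), np.float64(nan), np.float64(nan)), (np.float64(-4.0), np.float64(-19.0), np.float64(4.0)), (np.float64(1.0), np.float64(-19.0), np.float64(4.0)), (np.float64(6.0), np.float64(-19.0), np.float64(3.0)), (np.float64(12.0), np.float64(-19.0), np.float64(4.0))]
197 [(np.float64(-10.0), np.float64(-15.0), np.float64(3.0)), (np.float64(-4.0), np.float64(-18.0), np.float64(-8.0)), (np.float64(1.0), np.float64(-18.0), np.float64(-7.0)), (np.float64(6.0), np.float64(-19.0), np.float64(-8.0)), (np.float64(12.0), np.float64(-14.0), np.float64(5.0))]
203 [(np.float64(-11.0), np.float64(-10.0), np.float64(4.0)), (np.float64(-3.0), np.float64(-18.0), np.float64(-19.0)), (np.float64(1.0), np.float64(-19.0), np.float64(-20.0)), (np.float64(6.0), np.float64(-19.0), np.float64(-20.0)), (np.float64(12.
[... 3962 characters left out ...]
3.0)), (np.float64(3.0), np.float64(-12.0), np.float64(-93.0)), (np.float64(6.0), np.float64(-13.0), np.float64(-94.0))]
293 [(np.float64(-5.0), np.float64(-17.0), np.float64(-103.0)), (np.float64(-2.0), np.float64(-2.0), np.float64(-82.0)), (np.float64(1.0), np.float64(5.0), np.float64(-72.0)), (np.float64(3.0), np.float64(-11.0), np.float64(-94.0)), (np.float64(5.0), np.float64(-17.0), np.float64(-103.0))]
299 [(np.float64(-5.0), np.float64(-17.0), np.float64(-106.0)), (np.float64(-2.0), np.float64(1.0), np.float64(-82.0)), (np.float64(1.0), np.float64(8.0), np.float64(-72.0)), (np.float64(3.0), np.float64(-8.0), np.float64(-93.0)), (np.float64(5.0), np.float64(-17.0), np.float64(-106.0))]
```

View pics/f2.png

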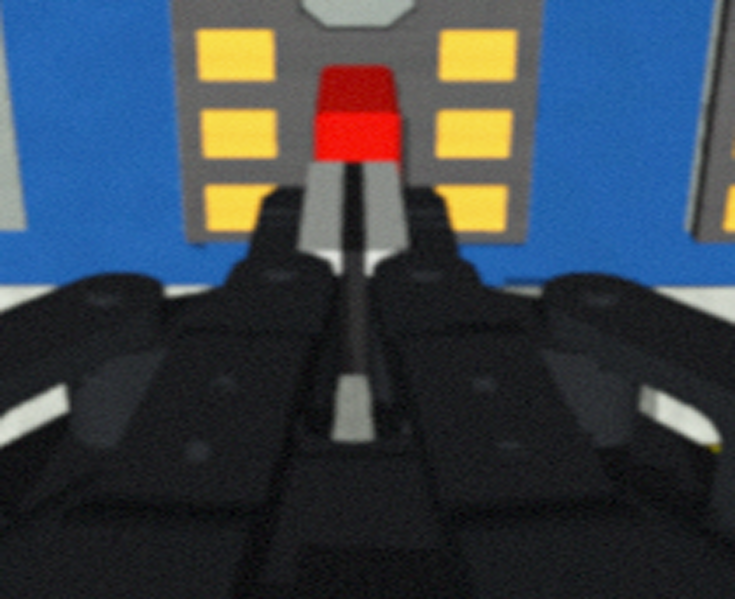

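```bash
python3 - <<'E'
from h import *
from plant import state,grab_frame
s=state();print(s["tool_pos"],s["gripper_width"],s["joint_pos"])
for n in ["side","scene"]:
    f=grab_frame(n);np.savez(f"/tmp/g_{n}.npz",**f)
    r=(slice(90,270),slice(150,350)) if n=="side" else (slice(90,250),slice(150,330))
    cv2.imwrite(f"pics/g_{n}.png",cv2.resize(f["frame"][r][:,:,::-1],None,fx=3.2,fy=3.2,interpolation=cv2.INTER_CUBIC))
    T=np.linalg.inv(f["world_from_camera"]);p=T[:3,:3]@s["tool_pos"]+T[:3,3];p=f["K"]@p;p/=p[2];print(n,"tcp px",p, "zoomed",(p[0]-r[1].start)*3.2,(p[1]-r[0].start)*3.2)
E
```

```text
[ 0.62064477 -0.01396809  0.08488895] 0.007263701661817286 [-0.18344956 -0.14231914  2.05109375  0.1125466   0.80613368  1.31147425]
side tcp px [232.72510547 196.75533658   1.        ] zoomed 264.7203375153501 341.61707707063715
scene tcp px [238.06145302 192.41162122   1.        ] zoomed 281.7966496741148 327.7171878930783
```

View pics/g_side.png

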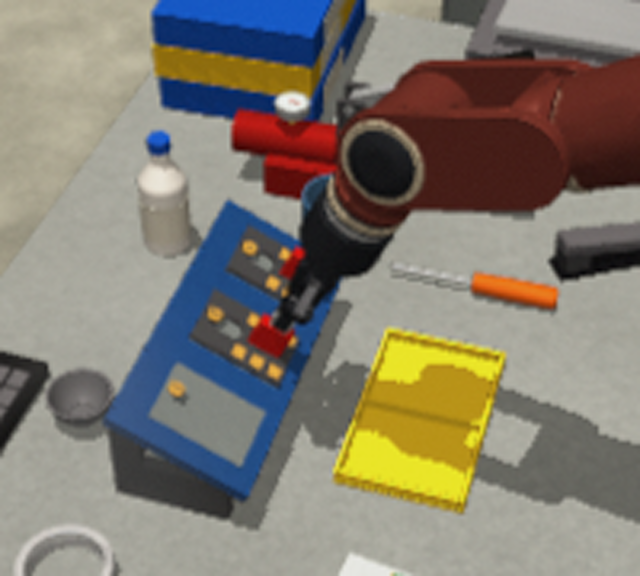

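View pics/g_scene.png

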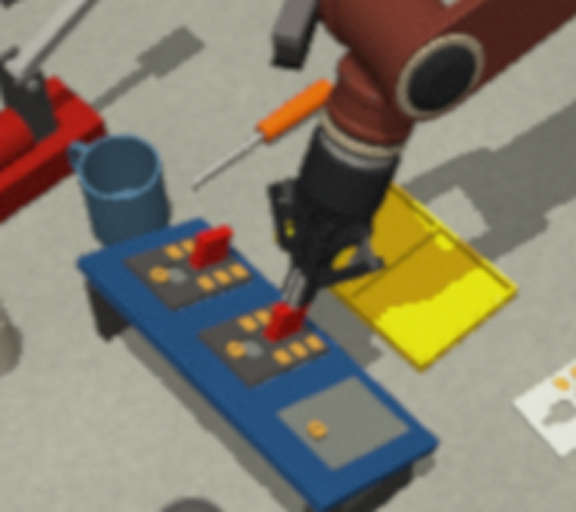

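>>> {"method": "carry_out", "body": {"moves": [[[0,0,0,0,0,-0.8,-1],[0,0,0,0,0,-0.8,-1],[0,0,0,0,0,0,-1],[0,0,0,0,0,0,-1]]]}}

```text
time: 3.98
tool_pos: [0.5945, -0.0144, 0.1447]
tool_rot: [-0.154, 0.695, -0.685, 0.154]
contact_force: [-0.0, -0.8, -0.3]
gripper_width: 0.0
```

```bash
python3 snap.py i; python3 - <<'E'
from h import *
from plant import state
f=load("wrist","i");W=cloud(f);C=toolT(state());Tl=1000*(W-C[:3,3])@C[:3,:3]
for c in (240,245,256,260):
  print(c,[(r,)+tuple(int(x) for x in Tl[r,c]) for r in range(212,250,2) if not np.isnan(Tl[r,c,0])])
cv2.imwrite("pics/i2.png",cv2.resize(f["frame"][150:300,170:330,::-1],None,fx=4,fy=4,interpolation=cv2.INTER_CUBIC))
print(C[:3,3])
E
```

```text
[[ 0.0149 -0.9046  0.426   0.5945]
 [-0.9999 -0.0149  0.0033 -0.0144]
 [ 0.0033 -0.426  -0.9047  0.1447]
 [ 0.      0.      0.      1.    ]]
240 [(212, -9, 18, 67), (214, -9, 20, 67), (216, -9, 22, 67), (218, -9, 24, 68), (220, -9, 26, 67), (222, -9, 28, 68), (224, -9, 32, 71), (226, -9, 34, 72), (228, -5, -12, -40), (230, -5, -13, -44), (232, -5, -12, -45), (234, -5, -12, -49), (236, -5, -12, -51), (238, -5, -13, -54), (240, -4, -12, -55), (242, -4, -12, -57), (244, -4, -12, -59), (248, -4, -12, -63)]
245 [(212, -4, 5, 31), (214, -4, 6, 30), (216, -4, 8, 31), (218, -4, 10, 31), (220, -4, 12, 31), (222, -4, 13, 31), (224, -4, 15, 32), (226, -5, 34, 72), (228, -2, -12, -41), (230, -2, -12, -44), (232, -2, -13, -48), (234, -2, -12, -48), (236, -2, -12, -50), (238, -2, -12, -53), (240, -2, -12, -54), (242, -2, -12, -56), (244, -2, -12, -59), (246, -2, -12, -60), (248, -2, -12, -63)]
256 [(212, 4, 4, 30), (214, 4, 6, 31), (216, 4, 8, 31), (218, 4, 9, 29), (220, 4, 11, 31), (222, 4, 13, 31), (224, 4, 15, 31), (226, 5, 34, 71), (228, 2, -12, -41), (230, 2, -12, -43), (232, 2, -12, -46), (234, 2, -12, -48), (236, 2, -12, -51), (238, 2, -13, -54), (240, 2, -13, -56), (242, 2, -12, -58), (244, 2, -12, -59), (246, 2, -12, -61), (248, 2, -12, -63)]
260 [(212, 9, 18, 68), (214, 9, 20, 67), (216, 9, 22, 67), (218, 9, 24, 67), (220, 9, 26, 66), (222, 9, 28, 68), (224, 9, 32, 72), (226, 9, 34, 72), (228, 5, -12, -40), (230, 4, -12, -44), (232, 4, -13, -47), (234, 4, -12, -48), (236, 4, -12, -50), (238, 4, -12, -53), (240, 4, -12, -55), (242, 4, -12, -57), (244, 4, -12, -59), (246, 4, -13, -63), (248, 4, -13, -64)]
[ 0.59347575 -0.01415761  0.14246971]
```

View pics/i2.png

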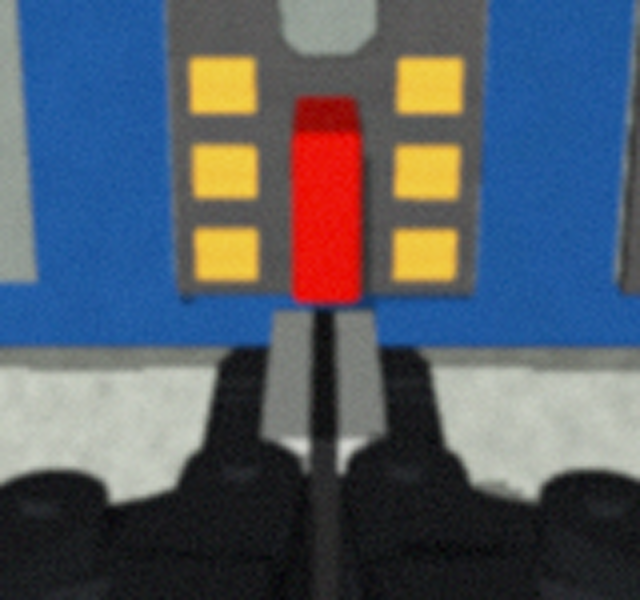

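```bash
sed -i 's/M\[:3,3\]=\[x,0,z\]/M[:3,3]=[x,0,z-TIPOFF]/; s/^TILT=/TIPOFF=0.040\nTILT=/' h.py; python3 - <<'E'
from h import *
plan(grasp(locked(1),z=.014))
E
```

```text
t 4.03 TCP [ 0.5935 -0.0142  0.1425] target [ 0.6374 -0.0148  0.0519] grip 0.002 F [-0.8  0.6 -0.5]
 turn shares total [-0.   -0.03  0.01]  shift now-frame shares [ 0.03 -0.04  2.52]  shift target-frame shares [ 0.03 -0.04  2.52]
```

>>> {"method": "carry_out", "body": {"moves": [[[0,0,0,0,0,0,0],[0,0,0,0,0,0,0],[0,0,0,0,0,0.7,0],[0,0,0,0,0,0.7,0],[0,0,0,0,0,0.5,0],[0,0,0,0,0,0.3,0],[0,0,0,0,0,0.3,0],[0,0,0,0,0,0,0]]]}}

```text
time: 4.7
tool_pos: [0.6343, -0.0133, 0.048]
tool_rot: [-0.151, 0.696, -0.685, 0.15]
contact_force: [-0.1, 0.2, 0.4]
gripper_width: 0.498
```

>>> {"method": "carry_out", "body": {"moves": [[[0,0,0,0,0,0,-1],[0,0,0,0,0,0,-1],[0,0,0,0,0,0,-1],[0,0,0,0,0,0,-1],[0,0,0,0,0,0,-1]]]}}

```text
time: 5.12
tool_pos: [0.6349, -0.0136, 0.0503]
tool_rot: [-0.153, 0.696, -0.685, 0.152]
contact_force: [0.3, -0.5, -1.7]
gripper_width: 0.157
```

```bash
python3 snap.py j; python3 - <<'E'
from h import *
plan(grasp(locked(1),z=.014))
E
```

```text
[[ 0.0151 -0.9071  0.4207  0.6349]
 [-0.9999 -0.0146  0.0043 -0.0136]
 [ 0.0022 -0.4207 -0.9072  0.0503]
 [ 0.      0.      0.      1.    ]]
t 5.17 TCP [ 0.6348 -0.0136  0.0503] target [ 0.6374 -0.0148  0.0519] grip 0.158 F [ 0.6  1.3 -1.8]
 turn shares total [ 0.03 -0.02  0.01]  shift now-frame shares [ 0.03 -0.08 -0.01]  shift target-frame shares [ 0.03 -0.08 -0.01]
```

View pics/j_wrist.png

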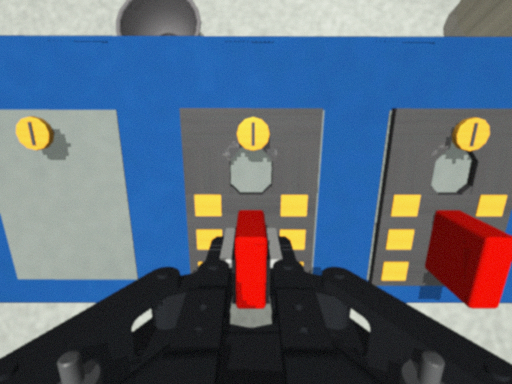

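>>> {"method": "carry_out", "body": {"moves": [[[0,0,0,0,-0.27,0,-1],[0,0,0,0,-0.26,0,-1],[0,0,0,0,0,0,-1],[0,0,0,0,0,0,-1],[0,0,0,0,0,0,-1]]]}}

```text
time: 5.58
tool_pos: [0.654, -0.0133, 0.0592]
tool_rot: [-0.153, 0.696, -0.685, 0.152]
contact_force: [0.5, -0.5, 1.2]
gripper_width: 0.156
```

```bash
python3 snap.py k; python3 - <<'E'
from h import *
plan(grasp(locked(1,along=.021),z=.014))
E
```

```text
[[ 0.0151 -0.9071  0.4206  0.654 ]
 [-0.9999 -0.0145  0.0045 -0.0133]
 [ 0.0021 -0.4206 -0.9073  0.0592]
 [ 0.      0.      0.      1.    ]]
t 5.63 TCP [ 0.654  -0.0132  0.0592] target [ 0.6565 -0.0145  0.0608] grip 0.153 F [ 0.4  0.5 -0.1]
 turn shares total [ 0.03 -0.02  0.01]  shift now-frame shares [ 0.03 -0.07 -0.01]  shift target-frame shares [ 0.03 -0.07 -0.01]
```

View pics/k_wrist.png

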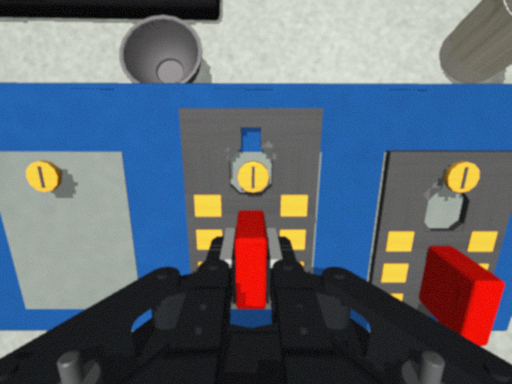

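>>> {"method": "carry_out", "body": {"moves": [[[0,0,0,0,0,-0.2,-1],[0,0,0,0,0,-0.3,-1],[0,0,0,0,0,-0.5,-1],[0,0,0,0,0,-0.9,-1],[0,0,0,0,0,-0.9,-1],[0,0,0,0,0,0,-1],[0,0,0,0,0,0,-1]]]}}

```text
time: 6.22
tool_pos: [0.6084, -0.0141, 0.1654]
tool_rot: [-0.155, 0.695, -0.685, 0.155]
contact_force: [-0.2, -0.4, -2.0]
gripper_width: 0.155
```

```bash
python3 snap.py l; python3 - <<'E'
from h import *
plan(grasp(dieT([.4627,.0135,.09],np.radians(.5),0),z=.014))
plan(grasp(dieT([.4627,.0135,.007],np.radians(.5),0),z=.014))
E
```

```text
[[ 0.015  -0.9041  0.427   0.6084]
 [-0.9999 -0.0151  0.0031 -0.0141]
 [ 0.0036 -0.427  -0.9043  0.1654]
 [ 0.      0.      0.      1.    ]]
t 6.27 TCP [ 0.6072 -0.0139  0.1624] target [0.4427 0.0133 0.064 ] grip 0.159 F [ 0.1  0.4 -2.5]
 turn shares total [-5.   -0.01  0.08]  shift now-frame shares [-0.75  4.76  0.49]  shift target-frame shares [-0.72  4.11  2.46]
t 6.27 TCP [ 0.6072 -0.0139  0.1624] target [ 0.4427  0.0133 -0.019 ] grip 0.159 F [ 0.1  0.4 -2.5]
 turn shares total [-5.   -0.01  0.08]  shift now-frame shares [-0.75  5.63  2.37]  shift target-frame shares [-0.72  4.11  4.54]
```

View pics/l_wrist.png

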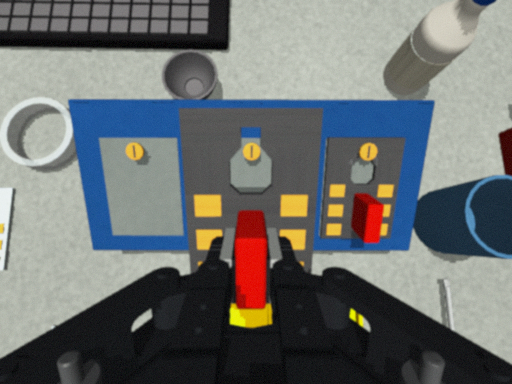

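>>> {"method": "carry_out", "body": {"moves": [[[0,0,0,-0.2,0.8,-0.3,-1],[-1,0,0,-0.2,0.6,-0.2,-1],[-1,0,0,-0.2,0.6,0,-1],[-1,0,0,-0.1,0.6,0,-1],[-1,0,0,0,0.6,0,-1],[-1,0,0,0,0.6,0,-1],[0,0,0,0,0,0,-1],[0,0,0,0,0,0,-1]]]}}

```text
time: 6.93
tool_pos: [0.4542, 0.012, 0.1334]
tool_rot: [0.001, 0.712, -0.702, -0.0]
contact_force: [-0.1, -0.4, -1.4]
gripper_width: 0.15
```

```bash
python3 - <<'E'
from h import *
plan(grasp(dieT([.4627,.0135,.03],np.radians(.5),0),z=.014))
plan(grasp(dieT([.4627,.0135,.007],np.radians(.5),0),z=.014))
E
```

```text
t 6.93 TCP [0.4542 0.012  0.1334] target [0.4427 0.0133 0.004 ] grip 0.15 F [-0.1 -0.4 -1.4]
 turn shares total [ 0.03 -0.02  0.07]  shift now-frame shares [-0.04  0.28  3.23]  shift target-frame shares [-0.03  0.29  3.23]
t 6.93 TCP [0.4542 0.012  0.1334] target [ 0.4427  0.0133 -0.019 ] grip 0.15 F [-0.1 -0.4 -1.4]
 turn shares total [ 0.03 -0.02  0.07]  shift now-frame shares [-0.04  0.28  3.81]  shift target-frame shares [-0.03  0.29  3.81]
```

>>> {"method": "carry_out", "body": {"moves": [[[0,0,0.07,-0.04,0.28,0.6,-1],[0,0,0,0,0,0.9,-1],[0,0,0,0,0,0.8,-1],[0,0,0,0,0,0.5,-1],[0,0,0,0,0,0.3,-1],[0,0,0,0,0,0.15,-1],[0,0,0,0,0,0,-1],[0,0,0,0,0,0,-1]]]}}

```text
time: 7.6
tool_pos: [0.4436, 0.0129, 0.0055]
tool_rot: [0.001, 0.71, -0.704, 0.001]
contact_force: [1.2, 0.1, -0.3]
gripper_width: 0.157
```

```bash
python3 snap.py m; python3 - <<'E'
from h import *
plan(grasp(dieT([.4627,.0135,.007],np.radians(.5),0),z=.014))
E
```

```text
[[ 8.800e-03 -1.000e+00 -2.000e-04  4.436e-01]
 [-1.000e+00 -8.800e-03 -2.300e-03  1.290e-02]
 [ 2.300e-03  3.000e-04 -1.000e+00  5.500e-03]
 [ 0.000e+00  0.000e+00  0.000e+00  1.000e+00]]
t 7.65 TCP [0.4442 0.0128 0.0063] target [ 0.4427  0.0133 -0.019 ] grip 0.154 F [ 0.2  0.7 -1.6]
 turn shares total [-0.01 -0.03  0.  ]  shift now-frame shares [-0.01  0.04  0.63]  shift target-frame shares [-0.01  0.04  0.63]
```

View pics/m_wrist.png

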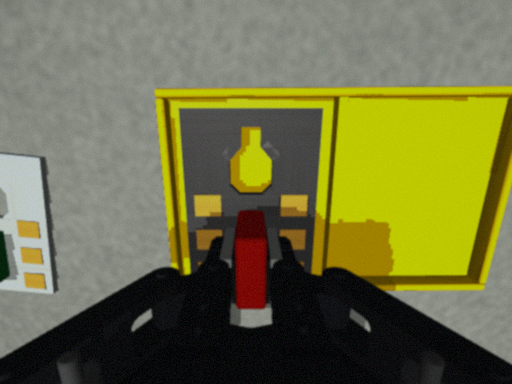

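>>> {"method": "carry_out", "body": {"moves": [[[0,0,0,0,0.04,0.3,-1],[0,0,0,0,0,0.25,-1],[0,0,0,0,0,0,-1],[0,0,0,0,0,0,-1]]]}}

```text
time: 7.98
tool_pos: [0.4412, 0.0129, -0.0168]
tool_rot: [0.001, 0.71, -0.704, 0.0]
contact_force: [-1.0, -0.3, -0.1]
gripper_width: 0.154
```

```bash
python3 snap.py n; python3 - <<'E'
from h import *
plan(grasp(dieT([.4627,.0135,.005],np.radians(.5),0),z=.014))
f=load("wrist","n");W=cloud(f);H=hsv(f);h,s,v=[H[...,i].astype(int) for i in range(3)]
for r,c in [(120,200),(120,310),(180,200),(180,300),(160,252),(150,420),(98,250)]:print(r,c,W[r,c].round(4),f["frame"][r,c])
E
```

```text
[[ 0.0089 -1.     -0.0018  0.4412]
 [-1.     -0.0089 -0.0022  0.0129]
 [ 0.0022  0.0019 -1.     -0.0168]
 [ 0.      0.      0.      1.    ]]
t 8.03 TCP [ 0.4417  0.0129 -0.0164] target [ 0.4427  0.0133 -0.021 ] grip 0.159 F [ 0.1 -0.2 -1.8]
 turn shares total [ 0.01 -0.03  0.  ]  shift now-frame shares [-0.01 -0.03  0.12]  shift target-frame shares [-0.01 -0.02  0.12]
120 200 [0.5064 0.0385 0.0177] [78 75 75]
120 310 [ 0.5069 -0.0154  0.0177] [68 70 69]
180 200 [0.4763 0.0396 0.0182] [73 72 68]
180 300 [ 0.4765 -0.0123  0.0176] [69 69 66]
160 252 [0.4848 0.0127 0.0062] [190 199   5]
150 420 [ 0.4911 -0.079   0.0063] [188 200   0]
98 250 [0.5173 0.014  0.0061] [189 200  22]
```

>>> {"method": "carry_out", "body": {"moves": [[[0,0,0,0,0,0.12,-1],[0,0,0,0,0,0.05,-1],[0,0,0,0,0,0,-1],[0,0,0,0,0,0,-1],[0,0,0,0,0,0,-0.3],[0,0,0,0,0,0,-0.1],[0,0,0,0,0,-0.5,0],[0,0,0,0,0,-1,0]]]}}

```text
time: 8.7
tool_pos: [0.4365, 0.0137, 0.032]
tool_rot: [0.005, 0.71, -0.704, -0.004]
contact_force: [0.9, 1.0, -0.2]
gripper_width: 0.499
```

>>> {"method": "carry_out", "body": {"moves": [[[0,0,0,0,0,-1,0],[0,0,0,0,0,-1,0],[0,0,0,0,0,0,0],[0,0,0,0,0,0,0]]]}}

```text
time: 9.03
tool_pos: [0.4441, 0.0129, 0.12]
tool_rot: [-0.001, 0.71, -0.704, 0.003]
contact_force: [-1.7, -0.0, 0.2]
gripper_width: 0.498
```

```bash
python3 snap.py o; python3 - <<'E'
from h import *
plan(grasp(locked(0),z=.014+.05))
plan(grasp(locked(0),z=.014))
f=load("wrist","o");W=cloud(f)
m=(W[...,2]>.006)&(W[...,2]<.014)&(W[...,0]>.405)&(W[...,0]<.52)&(W[...,1]>-.03)&(W[...,1]<.06)&(f["frame"].max(-1)<100)
P=W[m];print(len(P),np.percentile(P,[1,50,99],axis=0).round(4))
E
```

```text
[[ 0.0089 -0.9999  0.0062  0.4441]
 [-1.     -0.0089 -0.0033  0.0129]
 [ 0.0033 -0.0061 -1.      0.12  ]
 [ 0.      0.      0.      1.    ]]
t 9.08 TCP [0.4423 0.0131 0.1174] target [ 0.6179 -0.1201  0.0972] grip 0.498 F [-0.2  0.5 -0.5]
 turn shares total [ 4.99 -0.05 -0.06]  shift now-frame shares [ 3.37 -4.36  0.52]  shift target-frame shares [ 3.4  -3.72  2.29]
t 9.08 TCP [0.4423 0.0131 0.1174] target [ 0.639  -0.1198  0.0519] grip 0.498 F [-0.2  0.5 -0.5]
 turn shares total [ 4.99 -0.05 -0.06]  shift now-frame shares [ 3.36 -4.89  1.65]  shift target-frame shares [ 3.4  -3.72  3.54]
4179 [[ 0.4149 -0.0211  0.0101]
 [ 0.4763  0.0117  0.0117]
 [ 0.5126  0.0469  0.0133]]
```

View pics/o_wrist.png

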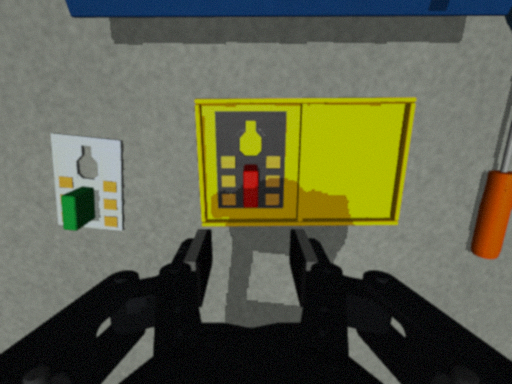

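>>> {"method": "carry_out", "body": {"moves": [[[1,0,0,0.6,0,0,0],[1,0,0,0.6,0,0,0],[1,0,0,0.6,0,0,0],[1,0,0,0.6,0,0,0],[1,0,0,0.6,0,0,0],[0,0,0,0.4,-0.9,0,0],[0,0,0,0,-0.9,0.2,0],[0,0,0,0,-0.9,0.3,0]]]}}

```text
time: 9.75
tool_pos: [0.5473, -0.1228, 0.1413]
tool_rot: [-0.152, 0.692, -0.689, 0.152]
contact_force: [0.3, -1.1, 2.2]
gripper_width: 0.496
```

>>> {"method": "carry_out", "body": {"moves": [[[0,0,0,0,-0.9,0.4,0],[0,0,0,0,0,0.5,0],[0,0,0,0,0,0,0],[0,0,0,0,0,0,0]]]}}

```text
time: 10.08
tool_pos: [0.5948, -0.1202, 0.1221]
tool_rot: [-0.151, 0.694, -0.688, 0.149]
contact_force: [-0.9, -0.2, 1.0]
gripper_width: 0.502
```

```bash
python3 snap.py p; python3 - <<'E'
from h import *
plan(grasp(locked(0),z=.014))
E
```

```text
[[ 9.500e-03 -9.099e-01  4.147e-01  5.948e-01]
 [-1.000e+00 -8.300e-03  4.700e-03 -1.202e-01]
 [-8.000e-04 -4.147e-01 -9.100e-01  1.221e-01]
 [ 0.000e+00  0.000e+00  0.000e+00  1.000e+00]]
t 10.13 TCP [ 0.5951 -0.1206  0.1236] target [ 0.639  -0.1198  0.0519] grip 0.501 F [ 0.  -0.1 -0.2]
 turn shares total [ 0.07 -0.03 -0.06]  shift now-frame shares [-0.01 -0.25  2.09]  shift target-frame shares [-0.   -0.24  2.09]
```

View pics/p_wrist.png

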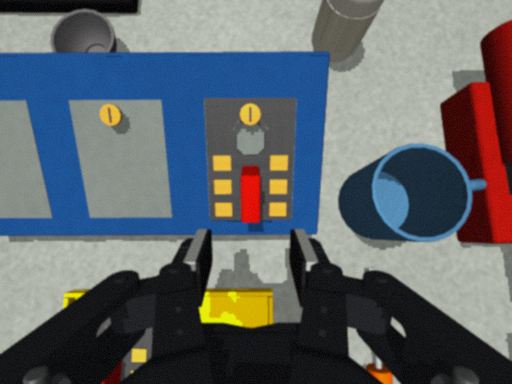

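>>> {"method": "carry_out", "body": {"moves": [[[0.07,0,-0.05,0,-0.2,0.6,0],[0,0,0,0,0,0.6,0],[0,0,0,0,0,0.5,0],[0,0,0,0,0,0.3,0],[0,0,0,0,0,0.09,0],[0,0,0,0,0,0,0],[0,0,0,0,0,0,-1],[0,0,0,0,0,0,-1]]]}}

```text
time: 10.8
tool_pos: [0.6401, -0.1216, 0.0561]
tool_rot: [-0.155, 0.695, -0.685, 0.156]
contact_force: [0.3, 0.1, -1.0]
gripper_width: 0.23
```

>>> {"method": "carry_out", "body": {"moves": [[[0,0,0,0,0,0,-1],[0,0,0,0,0,0,-1],[0,0,0,0,0,0,-1],[0,0,0,0,-0.27,0,-1],[0,0,0,0,-0.26,0,-1],[0,0,0,0,0,0,-1],[0,0,0,0,0,0,-1],[0,0,0,0,0,0,-1]]]}}

```text
time: 11.47
tool_pos: [0.6587, -0.1216, 0.0648]
tool_rot: [-0.154, 0.695, -0.685, 0.155]
contact_force: [-7.3, -0.9, 5.6]
gripper_width: 0.159
```

```bash
python3 snap.py q; python3 - <<'E'
from h import *
plan(grasp(locked(0,along=.021),z=.014))
E
```

```text
[[ 1.320e-02 -9.043e-01  4.268e-01  6.587e-01]
 [-9.999e-01 -1.430e-02  8.000e-04 -1.216e-01]
 [ 5.400e-03 -4.267e-01 -9.044e-01  6.480e-02]
 [ 0.000e+00  0.000e+00  0.000e+00  1.000e+00]]
t 11.52 TCP [ 0.6587 -0.1215  0.0648] target [ 0.6581 -0.1195  0.0608] grip 0.151 F [-5.9 -1.2  5.8]
 turn shares total [-0.05 -0.06  0.01]  shift now-frame shares [-0.05  0.06  0.08]  shift target-frame shares [-0.05  0.06  0.08]
```

View pics/q_wrist.png

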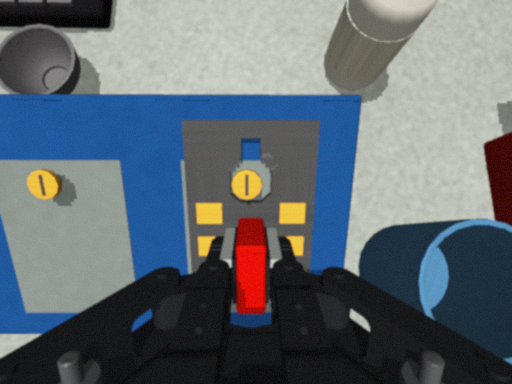

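>>> {"method": "carry_out", "body": {"moves": [[[0,0,0,-0.05,0.08,0,-1],[0,0,0,0,0,0,-1],[0,0,0,0,0,-0.2,-1],[0,0,0,0,0,-0.3,-1],[0,0,0,0,0,-0.5,-1],[0,0,0,0,0,-0.9,-1],[0,0,0,0,0,-0.9,-1],[0,0,0,0,0,0,-1]]]}}

```text
time: 12.18
tool_pos: [0.61, -0.1201, 0.172]
tool_rot: [-0.156, 0.694, -0.684, 0.16]
contact_force: [2.2, -0.5, 0.3]
gripper_width: 0.155
```

```bash
python3 snap.py r; python3 - <<'E'
from h import *
plan(grasp(dieT([.4627,-.0885,.03],np.radians(.5),0),z=.014))
E
```

```text
[[ 0.0124 -0.8995  0.4366  0.61  ]
 [-0.9999 -0.0148 -0.0021 -0.1201]
 [ 0.0084 -0.4366 -0.8996  0.172 ]
 [ 0.      0.      0.      1.    ]]
t 12.23 TCP [ 0.6095 -0.1198  0.1689] target [ 0.4427 -0.0887  0.004 ] grip 0.158 F [-0.3  0.3 -0.9]
 turn shares total [-5.14 -0.07  0.06]  shift now-frame shares [-0.86  5.53  1.9 ]  shift target-frame shares [-0.82  4.16  4.12]
```

View pics/r_wrist.png

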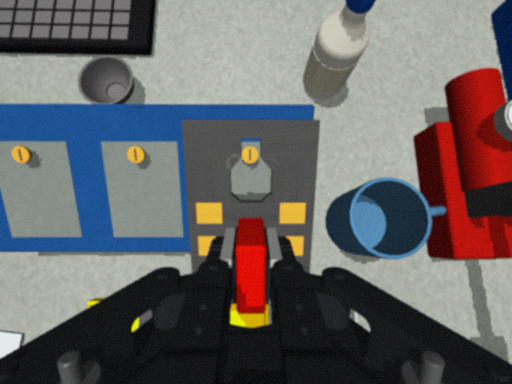

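>>> {"method": "carry_out", "body": {"moves": [[[0,0,0,-0.2,0.8,-0.3,-1],[-1,0,0,-0.2,0.6,-0.2,-1],[-1,0,0,-0.2,0.6,0,-1],[-1,0,0,-0.2,0.6,0,-1],[-1,0,0,-0.1,0.6,0,-1],[-1,0,0,0,0.6,0,-1],[0,0,0,0,0.2,0,-1],[0,0,0,0,0,0,-1]]]}}

```text
time: 12.9
tool_pos: [0.4462, -0.0847, 0.1345]
tool_rot: [-0.0, 0.712, -0.702, 0.002]
contact_force: [0.3, -1.2, -2.4]
gripper_width: 0.156
```

```bash
python3 - <<'E'
from h import *
plan(grasp(dieT([.4627,-.0885,.009],np.radians(.5),0),z=.014))
E
```

```text
t 12.9 TCP [ 0.4462 -0.0847  0.1345] target [ 0.4427 -0.0887 -0.017 ] grip 0.156 F [ 0.3 -1.2 -2.4]
 turn shares total [-0.04 -0.03  0.05]  shift now-frame shares [0.09 0.1  3.79]  shift target-frame shares [0.1  0.09 3.79]
```

>>> {"method": "carry_out", "body": {"moves": [[[-0.04,0,0.05,0.1,0.05,0.6,-1],[0,0,0,0,0,0.9,-1],[0,0,0,0,0,0.9,-1],[0,0,0,0,0,0.6,-1],[0,0,0,0,0,0.4,-1],[0,0,0,0,0,0.2,-1],[0,0,0,0,0,0,-1],[0,0,0,0,0,0,-1]]]}}

```text
time: 13.57
tool_pos: [0.4462, -0.0901, -0.0074]
tool_rot: [0.001, 0.71, -0.704, 0.002]
contact_force: [1.2, -0.3, -1.3]
gripper_width: 0.154
```

```bash
python3 snap.py s; python3 - <<'E'
from h import *
plan(grasp(dieT([.4627,-.0885,.009],np.radians(.5),0),z=.014))
f=load("wrist","s");W=cloud(f)
for r,c in [(130,210),(130,300),(180,200),(180,300)]:print(r,c,W[r,c].round(4),f["frame"][r,c])
E
```

```text
[[ 0.0081 -1.      0.0025  0.4462]
 [-1.     -0.0081 -0.0041 -0.0901]
 [ 0.0041 -0.0024 -1.     -0.0074]
 [ 0.      0.      0.      1.    ]]
t 13.62 TCP [ 0.447  -0.0904 -0.0065] target [ 0.4427 -0.0887 -0.017 ] grip 0.151 F [ 0.3 -0.4 -2.1]
 turn shares total [-0.05 -0.06 -0.01]  shift now-frame shares [-0.04  0.11  0.26]  shift target-frame shares [-0.04  0.11  0.26]
130 210 [ 0.5061 -0.0686  0.0224] [86 85 86]
130 300 [ 0.5066 -0.1146  0.0231] [77 81 80]
180 200 [ 0.4801 -0.0627  0.0238] [81 79 81]
180 300 [ 0.4802 -0.1162  0.0224] [74 72 71]
```

View pics/s_wrist.png

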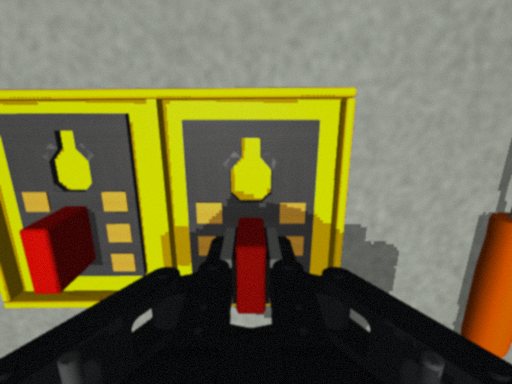

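>>> {"method": "carry_out", "body": {"moves": [[[0,0,0,0,0.05,0.18,-1],[0,0,0,0,0,0.12,-1],[0,0,0,0,0,0,-1],[0,0,0,0,0,0,-1],[0,0,0,0,0,0,-0.3],[0,0,0,0,0,0,-0.1],[0,0,0,0,0,-0.5,0],[0,0,0,0,0,-1,0]]]}}

```text
time: 14.28
tool_pos: [0.4388, -0.0879, 0.0354]
tool_rot: [0.003, 0.71, -0.704, -0.004]
contact_force: [0.9, 0.8, 0.2]
gripper_width: 0.506
```

>>> {"method": "carry_out", "body": {"moves": [[[0,0,0,0,0,-1,0],[0,0,0,-0.5,0,-0.8,0],[0,0,0,-0.9,0,-0.3,0],[0,0,0,-1,0,0,0],[0,0,0,-1,0,0,0],[0,0,0,-1,0,0,0],[0,0,0,0,0,0,0],[0,0,0,0,0,0,0]]]}}

```text
time: 14.95
tool_pos: [0.4415, 0.0885, 0.1232]
tool_rot: [0.001, 0.712, -0.702, 0.002]
contact_force: [-0.7, -0.5, -0.7]
gripper_width: 0.5
```

```bash
python3 snap.py t
```

```text
[[ 0.0133 -0.9999  0.001   0.4415]
 [-0.9999 -0.0133 -0.0043  0.0885]
 [ 0.0043 -0.001  -1.      0.1232]
 [ 0.      0.      0.      1.    ]]
```

View pics/t_wrist.png

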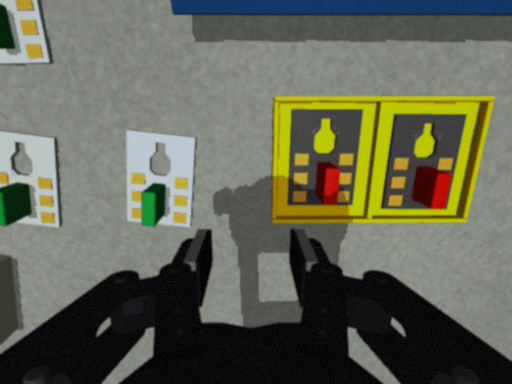

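```bash
cat >> h.py <<'E'
def rayplane(f,u,v,z0):
    K=f["K"];T=f["world_from_camera"];d=np.stack([(u-K[0,2])/K[0,0],(v-K[1,2])/K[1,1],np.ones_like(u,float)],-1)@T[:3,:3].T
    t=(z0-T[2,3])/d[...,2];return T[:3,3]+d*t[...,None]
def newdies(f,z0=.005,minpx=600):
    H=hsv(f);h,s,v=[H[...,i].astype(int) for i in range(3)];W=cloud(f)
    white=(s<38)&(v>175)&(W[...,2]<.02)
    green=(h>45)&(h<85)&(s>100)&(v>30)
    brass=(h>10)&(h<27)&(s>90)&(v>90)&(W[...,2]<.02)
    m=cv2.morphologyEx((white|green|brass).astype(np.uint8),cv2.MORPH_CLOSE,np.ones((5,5)))
    out=[]
    for c in comps(m,minpx):
        if (c&green).sum()<60: continue
        w=c&(white|brass)
        vv,uu=np.where(w);P=rayplane(f,uu.astype(float),vv.astype(float),z0)[:,:2].astype(np.float32)
        r=cv2.minAreaRect(P);(cx,cy),(a,b),an=r
        if b>a: a,b=b,a;an+=90
        G=W[c&green];G=G[G[:,2]>.034]
        rib=G[:,:2].mean(0) if len(G) else [np.nan]*2
        an=(an+90)%180-90
        d=np.array([np.cos(np.radians(an)),np.sin(np.radians(an))])
        if (rib-np.array([cx,cy]))@d>0: an+=180
        out.append((np.array([cx,cy]),an,(a,b),rib));print("die c",np.round([cx,cy],4),"yaw",round(an,1),"size",round(a,4),round(b,4),"ribtop",np.round(rib,4),"expect rib",np.round(np.array([cx,cy])-.02*np.array([np.cos(np.radians(an)),np.sin(np.radians(an))]),4),"px",int(uu.mean()),int(vv.mean()))
    return out
E
python3 - <<'E'
from h import *
f=load("wrist","t")
o=newdies(f)
for c,an,sz,rib in o:
    plan(grasp(dieT([c[0],c[1],0],np.radians(an),0),z=.014))
E
```

```text
die c [0.5786 0.307 ] yaw 0.9 size 0.0517 0.0462 ribtop [nan nan] expect rib [0.5586 0.3067] px 25 32
die c [0.4371 0.1864] yaw -5.6 size 0.1002 0.07 ribtop [0.4195 0.1859] expect rib [0.4172 0.1884] px 160 173
die c [0.435  0.3279] yaw -6.9 size 0.1 0.0596 ribtop [0.4167 0.3277] expect rib [0.4151 0.3303] px 32 172
t 15.0 TCP [0.4417 0.0872 0.1231] target [ 0.5586  0.3067 -0.026 ] grip 0.495 F [ 0.8 -0.7 -0.7]
 turn shares total [-0.01 -0.05 -0.05]  shift now-frame shares [-5.47 -2.98  3.71]  shift target-frame shares [-5.44 -3.    3.73]
t 15.0 TCP [0.4417 0.0872 0.1231] target [ 0.4172  0.1884 -0.026 ] grip 0.495 F [ 0.8 -0.7 -0.7]
 turn shares total [-0.01 -0.05  1.25]  shift now-frame shares [-2.55  0.59  3.72]  shift target-frame shares [-2.46  0.86  3.73]
t 15.0 TCP [0.4417 0.0872 0.1231] target [ 0.4151  0.3303 -0.026 ] grip 0.495 F [ 0.8 -0.7 -0.7]
 turn shares total [-0.01 -0.05  1.5 ]  shift now-frame shares [-6.1  0.6  3.7]  shift target-frame shares [-5.95  1.39  3.73]
```

>>> {"method": "carry_out", "body": {"moves": [[[0,-0.05,0.65,0,0,0,0],[0,0,0.6,0,0,0,0],[0,0,0,-0.82,0.29,0.2,0],[0,0,0,-0.82,0.29,0.2,0],[0,0,0,-0.82,0.28,0.2,0],[0,0,0,0,0,0.6,0],[0,0,0,0,0,0,0],[0,0,0,0,0,0,0]]]}}

```text
time: 15.67
tool_pos: [0.4167, 0.1865, 0.074]
tool_rot: [-0.001, -0.67, 0.742, 0.0]
contact_force: [-0.2, -0.4, 1.0]
gripper_width: 0.499
```

```bash
python3 snap.py u;python3 - <<'E'
from h import *
f=load("wrist","u")
o=newdies(f)
for c,an,sz,rib in o:
    plan(grasp(dieT([c[0],c[1],0],np.radians(an),0),z=.015))
E
```

```text
[[-0.102  -0.9948 -0.0022  0.4167]
 [-0.9948  0.102  -0.0012  0.1865]
 [ 0.0015  0.0021 -1.      0.074 ]
 [ 0.      0.      0.      1.    ]]
die c [0.5689 0.3184] yaw 91.8 size 0.0696 0.0328 ribtop [0.5657 0.3155] expect rib [0.5695 0.2984] px 62 24
die c [0.4476 0.1847] yaw -5.8 size 0.0792 0.0703 ribtop [0.4192 0.1874] expect rib [0.4277 0.1868] px 248 145
die c [0.4359 0.3326] yaw -7.0 size 0.0999 0.0697 ribtop [0.4178 0.3313] expect rib [0.416 0.335] px 89 172
t 15.72 TCP [0.418  0.1866 0.0754] target [ 0.5695  0.2984 -0.025 ] grip 0.499 F [-0.1 -0.6  1. ]
 turn shares total [-0.000e+00 -1.000e-02 -1.954e+01]  shift now-frame shares [-3.17 -3.48  2.51]  shift target-frame shares [ 3.87 -2.68  2.51]
t 15.72 TCP [0.418  0.1866 0.0754] target [ 0.4277  0.1868 -0.025 ] grip 0.499 F [-0.1 -0.6  1. ]
 turn shares total [-0.01 -0.   -0.01]  shift now-frame shares [-0.03 -0.24  2.51]  shift target-frame shares [-0.03 -0.24  2.51]
t 15.72 TCP [0.418  0.1866 0.0754] target [ 0.416  0.335 -0.025] grip 0.499 F [-0.1 -0.6  1. ]
 turn shares total [-0.01 -0.    0.21]  shift now-frame shares [-3.69  0.43  2.51]  shift target-frame shares [-3.68  0.5   2.51]
```

View pics/u_wrist.png

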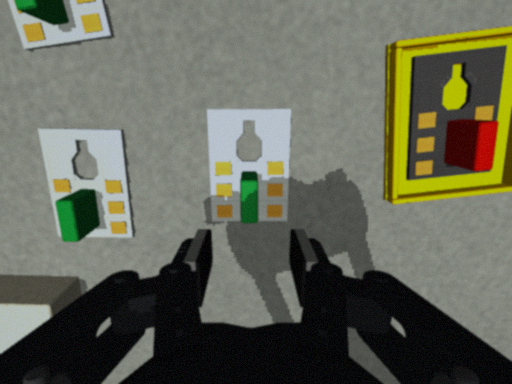

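>>> {"method": "carry_out", "body": {"moves": [[[0,0,0,-0.02,0.02,0.8,0],[0,0,0,0,0,0.8,0],[0,0,0,0,0,0.5,0],[0,0,0,0,0,0.25,0],[0,0,0,0,0,0.15,0],[0,0,0,0,0,0,0],[0,0,0,0,0,0,-1],[0,0,0,0,0,0,-1]]]}}

```text
time: 16.38
tool_pos: [0.4191, 0.1891, -0.0226]
tool_rot: [0.002, -0.67, 0.742, -0.001]
contact_force: [-0.3, -0.3, 0.3]
gripper_width: 0.225
```

>>> {"method": "carry_out", "body": {"moves": [[[0,0,0,0,0,0,-1],[0,0,0,0,0,0,-1],[0,0,0,0,0,0,-1],[0,0,0,0,0,0,-1]]]}}

```text
time: 16.72
tool_pos: [0.4192, 0.1893, -0.0225]
tool_rot: [0.002, -0.671, 0.742, -0.001]
contact_force: [-0.4, -1.5, 7.6]
gripper_width: 0.152
```

```bash
python3 snap.py v;python3 - <<'E'
from h import *
plan(grasp(dieT([.4372,.1864,0],np.radians(-5.7),0),z=.015))
E
```

```text
[[-1.001e-01 -9.950e-01  5.200e-03  4.192e-01]
 [-9.950e-01  1.001e-01  8.000e-04  1.893e-01]
 [-1.300e-03 -5.100e-03 -1.000e+00 -2.250e-02]
 [ 0.000e+00  0.000e+00  0.000e+00  1.000e+00]]
t 16.77 TCP [ 0.4191  0.1893 -0.0225] target [ 0.4173  0.1884 -0.025 ] grip 0.155 F [ 0.4 -1.5  7.1]
 turn shares total [-0.06  0.02 -0.01]  shift now-frame shares [0.03 0.04 0.06]  shift target-frame shares [0.03 0.04 0.06]
```

View pics/v_wrist.png

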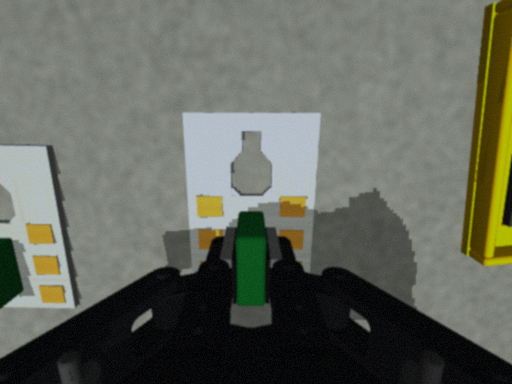

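>>> {"method": "carry_out", "body": {"moves": [[[0,0,0,0,0,-0.3,-1],[0,0,0,0,0,-0.9,-1],[0,0,0,0,0,-1,-1],[0,0,0,0,0,-1,-1],[0,0,0,0,0,-1,-1],[0,0,0,0,0,-1,-1],[0,0,0,0,0,0,-1],[0,0,0,0,0,0,-1]]]}}

```text
time: 17.43
tool_pos: [0.4186, 0.1894, 0.187]
tool_rot: [0.004, -0.671, 0.742, -0.002]
contact_force: [-0.8, -0.3, -2.0]
gripper_width: 0.154
```

```bash
cat >> h.py <<'E'
def held(f,s,color="white"):
    """edges of the held plate in tool frame, mm"""
    W=cloud(f);C=toolT(s);Tl=1000*((W-C[:3,3])@C[:3,:3])
    H=hsv(f);h,sa,v=[H[...,i].astype(int) for i in range(3)]
    m=(sa<40)&(v>150)&(Tl[...,2]<0)&(Tl[...,2]>-60)&(abs(Tl[...,0])<45)&(Tl[...,1]<-18)
    cs=comps(m,300)
    c=max(cs,key=lambda c:c.sum());P=Tl[c]
    vv,uu=np.where(c)
    A=np.c_[P[:,:2],np.ones(len(P))];k=np.linalg.lstsq(A,P[:,2],rcond=None)[0]
    z0=np.median(P[:,2]);print("plate px",c.sum(),"z med",z0.round(1),"slopes deg",np.degrees(k[:2]).round(1))
    g=lambda q:np.round(q,1)
    # edges: far edge (min row) per column, side edges per row
    lo=np.array([Tl[np.where(c[:,u])[0].min(),u][:2] for u in range(uu.min()+6,uu.max()-5)])
    lo=lo[~np.isnan(lo).any(1)];p=np.polyfit(lo[:,0],lo[:,1],1);print("far edge y at x=0:",g(p[1]),"skew deg",g(np.degrees(p[0])))
    for nm,fn in (("left",np.min),("right",np.max)):
        e=[]
        for r in range(vv.min()+8,vv.min()+60,2):
            q=np.where(c[r])[0]
            if len(q): e.append(Tl[r,fn(q)][:2])
        e=np.array(e);e=e[~np.isnan(e).any(1)];print(nm,"x",g(np.median(e[:,0])))
    return c,Tl
E
python3 - <<'E'
from snap import *
s,f=snap("w")
print(s["tool_pos"],s["gripper_width"],s["contact_force"])
held(f,s)
E
```

```text
[0.41864881 0.18943537 0.18700701] 0.15372728990131715 [-0.82244658 -0.33057393 -2.03453906]
plate px 9786 z med -29.0 slopes deg [-0.  -0.3]
far edge y at x=0: -68.6 skew deg -0.0
left x -34.6
right x 34.9
```

View pics/w_wrist.png

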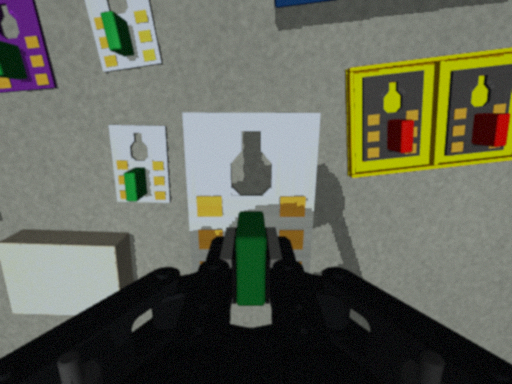

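```bash
python3 - <<'E'
from h import *
plan(grasp(locked(2,along=.021,up=.05),z=.016,x=-.0186))
E
```

```text
t 17.48 TCP [0.417 0.189 0.184] target [0.6342 0.0901 0.1085] grip 0.154 F [-0.4  0.5 -1.7]
 turn shares total [ 4.96 -0.28 -1.3 ]  shift now-frame shares [ 1.92 -5.64  1.9 ]  shift target-frame shares [ 2.55 -4.09  3.99]
```

>>> {"method": "carry_out", "body": {"moves": [[[0.99,-0.06,-0.26,0,0,0,-1],[0.99,-0.06,-0.26,0,0,0,-1],[0.99,-0.06,-0.26,0,0,0,-1],[0.99,-0.06,-0.26,0,0,0,-1],[0.99,-0.05,-0.26,0,0,0,-1],[0,0,0,0.5,-0.8,0,-1],[0,0,0,0.5,-0.8,0,-1],[0,0,0,0.5,-0.8,0,-1]]]}}

```text
time: 18.15
tool_pos: [0.5028, 0.1299, 0.2192]
tool_rot: [-0.152, 0.697, -0.685, 0.149]
contact_force: [0.6, 0.9, 0.3]
gripper_width: 0.154
```

>>> {"method": "carry_out", "body": {"moves": [[[0,0,0,0.5,-0.8,0.2,-1],[0,0,0,0.5,-0.8,0.2,-1],[0,0,0,0,0,0.8,-1],[0,0,0,0,0,0.8,-1],[0,0,0,0,0,0.6,-1],[0,0,0,0,0,0,-1],[0,0,0,0,0,0,-1],[0,0,0,0,0,0,-1]]]}}

```text
time: 18.82
tool_pos: [0.6066, 0.0918, 0.1557]
tool_rot: [-0.153, 0.696, -0.686, 0.15]
contact_force: [0.8, 0.5, 0.9]
gripper_width: 0.155
```

```bash
python3 - <<'E'
from snap import *
plan(grasp(locked(2,along=.021,up=.05),z=.016,x=-.0186))
s,f=snap("x");held(f,s)
E
```

```text
t 18.82 TCP [0.6066 0.0918 0.1557] target [0.6342 0.0901 0.1085] grip 0.155 F [0.8 0.5 0.9]
 turn shares total [ 0.04  0.01 -0.01]  shift now-frame shares [ 0.05 -0.13  1.36]  shift target-frame shares [ 0.05 -0.13  1.36]
plate px 9960 z med -29.1 slopes deg [-0.1 -0.3]
far edge y at x=0: -69.4 skew deg -0.0
left x -34.7
right x 34.8
```

View pics/x_wrist.png

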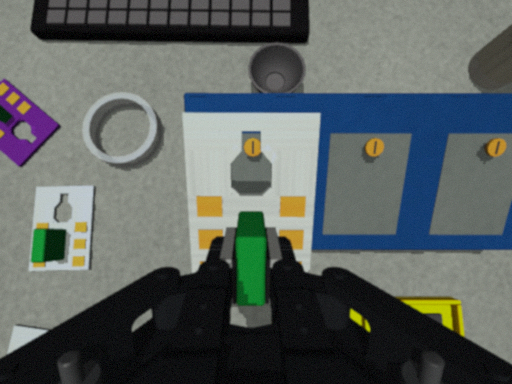

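```bash
cat >> h.py <<'E'
def heads(f,s):
    W=cloud(f);C=toolT(s);Tl=1000*((W-C[:3,3])@C[:3,:3])
    H=hsv(f);h,sa,v=[H[...,i].astype(int) for i in range(3)]
    m=(h>12)&(h<27)&(sa>90)&(v>90)&(W[...,2]>.1)&(W[...,2]<.125)&(W[...,0]>.65)&(W[...,0]<.69)
    for c in comps(m,30):
        P=Tl[c];P=P[~np.isnan(P[:,0])];zt=np.median(P[:,2])
        vv,uu=np.where(c)
        (cx,cy),rad=cv2.minEnclosingCircle(np.stack([uu,vv],-1).astype(np.float32))
        # ray to plane tool z=zt through bbox centre
        K=f["K"];hand=np.linalg.inv(C)@f["world_from_camera"];d=hand[:3,:3]@np.array([(cx-K[0,2])/K[0,0],(cy-K[1,2])/K[1,1],1]);o=hand[:3,3]*1000
        q=o+d*(zt-o[2])/d[2]
        w=C[:3,:3]@(q/1000)+C[:3,3]
        print("head px",round(cx),round(cy),"n",c.sum(),"r",round(rad,1),"tool xyz",q.round(1),"med",np.median(P,0).round(1),"world",w.round(4),"foot est",(w-deckR()[:,2]*.012).round(4))
E
python3 - <<'E'
from snap import *
s,f=snap("y");print(s["tool_pos"]);held(f,s);heads(f,s)
for i in range(3):print(stud(i).round(4))
E
```

```text
[0.6073599  0.0918225  0.15738528]
plate px 9958 z med -29.2 slopes deg [-0.  -0.3]
far edge y at x=0: -69.4 skew deg -0.0
left x -34.7
right x 34.7
head px 253 148 n 255 r 9.3 tool xyz [  1.9 -39.1  67.3] med [  1.2 -39.   67.3] world [0.6712 0.0909 0.1128] foot est [0.6762 0.091  0.102 ]
head px 374 148 n 279 r 9.9 tool xyz [106.4 -38.7  67.1] med [106.1 -39.   67.1] world [ 0.6723 -0.0136  0.1127] foot est [ 0.6774 -0.0135  0.1019]
head px 495 148 n 279 r 10.4 tool xyz [211.1 -38.9  67. ] med [210.8 -39.1  67. ] world [ 0.674  -0.1183  0.1129] foot est [ 0.6791 -0.1182  0.102 ]
[ 0.6806 -0.1192  0.1   ]
[ 0.679  -0.0142  0.1   ]
[0.6774 0.0908 0.1   ]
```

>>> {"method": "carry_out", "body": {"moves": [[[0.04,0,0,0.04,-0.07,0.5,-1],[0,0,0,0,0,0.6,-1],[0,0,0,0,0,0.5,-1],[0,0,0,0,0,0.3,-1],[0,0,0,0,0,0.1,-1],[0,0,0,0,0,0,-1],[0,0,0,0,0,0,-1],[0,0,0,0,0,0,-1]]]}}

```text
time: 19.58
tool_pos: [0.6446, 0.0908, 0.0873]
tool_rot: [-0.156, 0.695, -0.685, 0.153]
contact_force: [-0.1, 0.1, -1.0]
gripper_width: 0.154
```

```bash
python3 - <<'E'
from snap import *
s,f=snap("z");print(s["tool_pos"],s["contact_force"]);held(f,s);heads(f,s)
plan(grasp(locked(2,along=.021,up=.02),z=.016,x=-.0186))
cv2.imwrite("pics/z2.png",cv2.resize(f["frame"][90:290,150:350,::-1],None,fx=3,fy=3,interpolation=cv2.INTER_CUBIC))
E
```

```text
[0.64458695 0.09075188 0.08734364] [-0.0577051   0.12424135 -1.04976335]
plate px 9955 z med -29.1 slopes deg [-0.  -0.2]
far edge y at x=0: -69.4 skew deg -0.0
left x -34.6
right x 34.7
head px 251 173 n 531 r 13.5 tool xyz [  0.  -34.7 -11.6] med [ -0.4 -34.9 -11.6] world [0.671  0.0911 0.1126] foot est [0.6761 0.0912 0.1018]
head px 425 173 n 545 r 14.4 tool xyz [104.6 -34.5 -11.8] med [103.9 -35.  -11.8] world [ 0.6723 -0.0135  0.1126] foot est [ 0.6773 -0.0134  0.1018]
head px 209 202 n 178 r 12.5 tool xyz [-23.  -22.4 -29.7] med [-22.5 -22.5 -29.7] world [0.6519 0.1138 0.1237] foot est [0.6569 0.1139 0.1129]
head px 292 202 n 206 r 13.3 tool xyz [ 23.  -22.5 -29.9] med [ 23.  -22.  -29.9] world [0.6525 0.0679 0.124 ] foot est [0.6576 0.0679 0.1131]
t 19.63 TCP [0.6446 0.0907 0.0873] target [0.6468 0.0903 0.0813] grip 0.153 F [-0.1 -0.2 -0.6]
 turn shares total [-0.05  0.   -0.01]  shift now-frame shares [0.01 0.01 0.16]  shift target-frame shares [0.01 0.01 0.16]
```

View pics/z2.png

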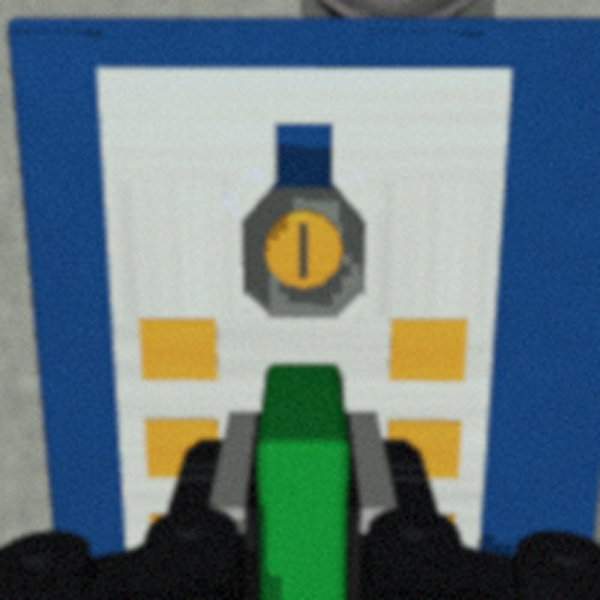

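>>> {"method": "carry_out", "body": {"moves": [[[-0.05,0,0,0,0.03,0.15,-1],[0,0,0,0,0,0.2,-1],[0,0,0,0,0,0.15,-1],[0,0,0,0,0,0,-1],[0,0,0,0,0,0,-1]]]}}

```text
time: 20.05
tool_pos: [0.6504, 0.0906, 0.065]
tool_rot: [-0.152, 0.696, -0.686, 0.15]
contact_force: [0.1, 0.4, -1.9]
gripper_width: 0.151
```

```bash
python3 - <<'E'
from snap import *
s,f=snap("A");print(s["tool_pos"],s["contact_force"]);held(f,s);heads(f,s)
plan(grasp(locked(2,along=.021,up=.0),z=.016,x=-.0186))
cv2.imwrite("pics/A2.png",cv2.resize(f["frame"][90:290,150:350,::-1],None,fx=3,fy=3,interpolation=cv2.INTER_CUBIC))
E
```

```text
[0.65038608 0.09062994 0.06500394] [ 0.11167104  0.44437299 -1.92956451]
plate px 10004 z med -29.1 slopes deg [-0.1 -0.2]
far edge y at x=0: -69.4 skew deg -0.0
left x -34.6
right x 34.8
head px 250 175 n 697 r 15.4 tool xyz [ -0.2 -38.7 -34.7] med [  0.1 -38.8 -34.7] world [0.671  0.0911 0.1127] foot est [0.6761 0.0912 0.1019]
head px 452 175 n 735 r 16.8 tool xyz [104.1 -38.7 -34.8] med [103.8 -39.  -34.8] world [ 0.6725 -0.0132  0.1128] foot est [ 0.6776 -0.0131  0.1019]
head px 209 203 n 319 r 13.5 tool xyz [-23.1 -21.9 -30. ] med [-22.9 -22.2 -30. ] world [0.6574 0.1138 0.1014] foot est [0.6625 0.1139 0.0906]
head px 292 204 n 294 r 14.1 tool xyz [ 23.  -21.4 -30.1] med [ 23.1 -22.1 -30.1] world [0.6576 0.0677 0.1012] foot est [0.6626 0.0678 0.0904]
t 20.1 TCP [0.6507 0.0907 0.0656] target [0.6553 0.0905 0.0632] grip 0.157 F [-0.5 -0.4 -0.6]
 turn shares total [ 0.05  0.   -0.01]  shift now-frame shares [ 0.01 -0.08  0.1 ]  shift target-frame shares [ 0.01 -0.08  0.1 ]
```

View pics/A2.png

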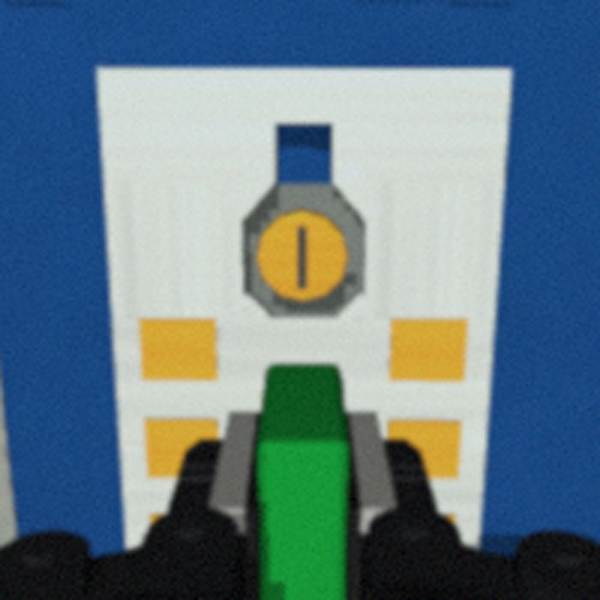

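>>> {"method": "carry_out", "body": {"moves": [[[0.05,0,0,0,0,0.04,-1],[0,0,0,0,0.1,0,-1],[0,0,0,0,0.15,0,-1],[0,0,0,0,0.15,0,-1],[0,0,0,0,0.08,0,-1],[0,0,0,0,0,0,-1],[0,0,0,0,0,0,-1],[0,0,0,0,0,0,-1]]]}}

```text
time: 20.77
tool_pos: [0.6342, 0.0905, 0.0569]
tool_rot: [-0.155, 0.695, -0.685, 0.152]
contact_force: [-0.7, 0.2, -1.1]
gripper_width: 0.154
```

```bash
python3 - <<'E'
from snap import *
s,f=snap("B");print(s["tool_pos"],s["contact_force"]);held(f,s);heads(f,s)
plan(grasp(locked(2,along=.0,up=.0),z=.016,x=-.0186))
cv2.imwrite("pics/B2.png",cv2.resize(f["frame"][90:290,150:350,::-1],None,fx=3,fy=3,interpolation=cv2.INTER_CUBIC))
E
```

```text
[0.63421213 0.09046373 0.05689142] [-0.66760301  0.2012737  -1.07985644]
plate px 9653 z med -29.2 slopes deg [-0.1 -0.2]
far edge y at x=0: -69.4 skew deg -0.0
left x -34.6
right x 34.7
head px 250 140 n 707 r 15.6 tool xyz [ -0.2 -56.7 -34.9] med [ -0.4 -56.9 -34.9] world [0.6708 0.0911 0.1125] foot est [0.6759 0.0912 0.1017]
head px 460 139 n 807 r 17.6 tool xyz [104.4 -56.8 -35.1] med [103.7 -57.  -35.1] world [ 0.6724 -0.0134  0.1127] foot est [ 0.6775 -0.0133  0.1018]
t 20.82 TCP [0.6343 0.0904 0.057 ] target [0.6363 0.0902 0.0543] grip 0.155 F [ 0.5 -1.  -2.2]
 turn shares total [-0.01  0.   -0.01]  shift now-frame shares [ 0.01 -0.02  0.08]  shift target-frame shares [ 0.01 -0.02  0.08]
```

View pics/B2.png

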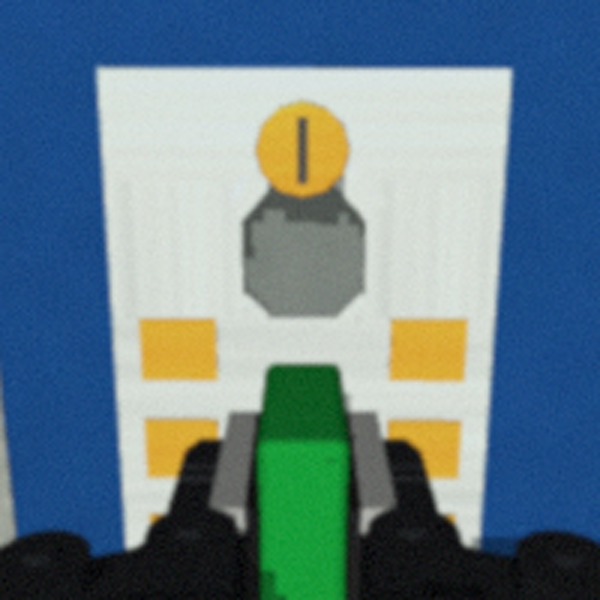

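>>> {"method": "carry_out", "body": {"moves": [[[0,0,0,0,0.05,0.02,-1],[0,0,0,0,0,0,-1],[0,0,0,0,0,0,-0.3],[0,0,0,0,0,0,0],[0,0,0,0,0,-0.3,0],[0,0,0,0,0,-0.8,0],[0,0,0,0,0,-1,0],[0,0,0,0,0,0,0]]]}}

```text
time: 21.48
tool_pos: [0.6004, 0.0903, 0.1408]
tool_rot: [-0.16, 0.694, -0.684, 0.157]
contact_force: [1.3, -0.1, 1.9]
gripper_width: 0.5
```

```bash
python3 - <<'E'
from snap import *
s,f=snap("C");print(s["tool_pos"],s["contact_force"]);heads(f,s)
W=cloud(f);C=toolT(s);Tl=1000*((W-C[:3,3])@C[:3,:3])
H=hsv(f);m=(H[...,1]<40)&(H[...,2]>165)&(W[...,2]>.05)&(W[...,2]<.13)&(W[...,0]>.55)
c=max(comps(m,200),key=lambda c:c.sum());P=Tl[c];print("plate tool pct",np.nanpercentile(P,[0.5,50,99.5],axis=0).round(1))
q=cv2.minAreaRect(P[~np.isnan(P[:,0])][:,:2].astype(np.float32));print(q)
E
```

```text
[0.6003777  0.09025569 0.14082077] [ 1.25725896 -0.13306665  1.94165116]
head px 379 135 n 319 r 10.6 tool xyz [104.8 -51.   55.9] med [104.7 -51.2  55.9] world [ 0.6722 -0.0134  0.1127] foot est [ 0.6773 -0.0134  0.1018]
head px 506 134 n 235 r 10.5 tool xyz [207.5 -51.6  55.7] med [207.4 -50.6  55.7] world [ 0.6742 -0.1161  0.1129] foot est [ 0.6793 -0.116   0.1021]
head px 251 135 n 276 r 9.4 tool xyz [  0.3 -51.   56. ] med [  0.3 -51.1  56. ] world [0.6707 0.091  0.1126] foot est [0.6758 0.0911 0.1017]
plate tool pct [[-34.6 -62.   60.7]
 [ -3.  -26.8  62.7]
 [ 35.2  36.4  65.9]]
((0.3658599853515625, -12.858890533447266), (71.63897705078125, 99.6870346069336), 0.18357093632221222)
```

View pics/C_wrist.png

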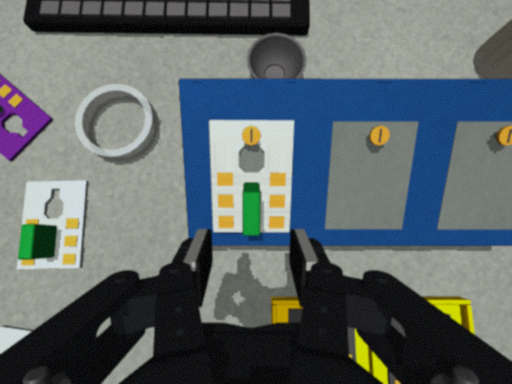

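```bash
python3 - <<'E'
from h import *
newdies(load("wrist","C"))
plan(grasp(dieT([.602,.32,.09],np.radians(3),0),z=.014))
E
```

```text
die c [0.6019 0.3202] yaw 2.1 size 0.1021 0.0712 ribtop [0.5814 0.3152] expect rib [0.5819 0.3195] px 55 219h.py:64: RuntimeWarning: Mean of empty slice.
  out.append((np.array([cx,cy]),an,(a,b),rib));print("die c",np.round([cx,cy],4),"yaw",round(an,1),"size",round(a,4),round(b,4),"ribtop",np.round(rib,4),"expect rib",np.round(np.array([cx,cy])-.02*np.array([np.cos(np.radians(an)),np.sin(np.radians(an))]),4),"px",int(uu.mean()),int(vv.mean()))
  ret = ret.dtype.type(ret / rcount)
Traceback (most recent call last):
  File "h.py", line 64, in newdies
    out.append((np.array([cx,cy]),an,(a,b),rib));print("die c",np.round([cx,cy],4),"yaw",round(an,1),"size",round(a,4),round(b,4),"ribtop",np.round(rib,4),"expect rib",np.round(np.array([cx,cy])-.02*np.array([np.cos(np.radians(an)),np.sin(np.radians(an))]),4),"px",int(uu.mean()),int(vv.mean()))
                                                                                                                                                                                                                                                                         ~~~^^^^^^^^^^^
ValueError: cannot convert float NaN to integer
```

>>> {"method": "carry_out", "body": {"moves": [[[-1,0,-0.05,-0.6,0,0,0],[-1,0,-0.05,-0.8,0,0,0],[-1,0,-0.05,-0.8,0,0,0],[-1,0,-0.05,-0.8,0,0,0],[-1,0,-0.05,-0.8,0,0,0],[0,0,0,-0.9,0,0,0],[0,0,0,-0.9,0,0,0],[0,0,0,0,0,0,0]]]}}

```text
time: 22.2
tool_pos: [0.59, 0.3192, 0.1288]
tool_rot: [0.001, 0.721, -0.693, 0.0]
contact_force: [0.7, -0.2, -0.2]
gripper_width: 0.504
```

```bash
python3 - <<'E'
from snap import *
s,f=snap("D")
plan(grasp(dieT([.602,.32,.0],np.radians(2.1),0),z=.014))
newdies(f,minpx=1500)
E
```

```text
t 22.25 TCP [0.5902 0.3165 0.1288] target [ 0.582   0.3193 -0.026 ] grip 0.505 F [-0.4 -0.4 -0.4]
 turn shares total [ 0.02 -0.05  0.04]  shift now-frame shares [-0.1   0.2   3.87]  shift target-frame shares [-0.08  0.2   3.87]
die c [0.6035 0.3186] yaw 2.0 size 0.0964 0.0704 ribtop [0.5835 0.3182] expect rib [0.5835 0.3179] px 250 150
die c [0.4381 0.3312] yaw 173.4 size 0.0929 0.07 ribtop [0.4482 0.3317] expect rib [0.4579 0.3289] px 232 292
```

View pics/D_wrist.png

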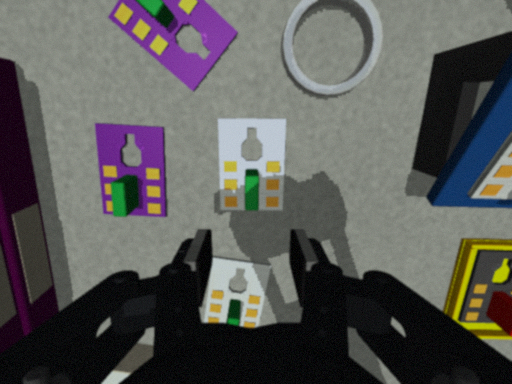

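>>> {"method": "carry_out", "body": {"moves": [[[0,-0.05,0.04,-0.04,0.19,0.8,0],[0,0,0,0,0,0.9,0],[0,0,0,0,0,0.9,0],[0,0,0,0,0,0.6,0],[0,0,0,0,0,0.4,0],[0,0,0,0,0,0.22,0],[0,0,0,0,0,0,0],[0,0,0,0,0,0,0]]]}}

```text
time: 22.92
tool_pos: [0.5837, 0.3144, -0.0222]
tool_rot: [-0.0, 0.718, -0.696, 0.0]
contact_force: [0.1, 0.5, 0.8]
gripper_width: 0.497
```

>>> {"method": "carry_out", "body": {"moves": [[[0,0,0,0,0,0,-1],[0,0,0,0,0,0,-1],[0,0,0,0,0,0,-1],[0,0,0,0,0,0,-1],[0,0,0,0,0,0,-1],[0,0,0,0,0,-0.3,-1],[0,0,0,0,0,-0.9,-1],[0,0,0,0,0,-1,-1]]]}}

```text
time: 23.58
tool_pos: [0.5801, 0.3136, 0.063]
tool_rot: [0.004, 0.718, -0.696, -0.001]
contact_force: [0.3, 0.4, -1.1]
gripper_width: 0.155
```

>>> {"method": "carry_out", "body": {"moves": [[[0,0,0,0,0,-1,-1],[0,0,0,0,0,-1,-1],[0,0,0,0,0,-1,-1],[0,0,0,0,0,0,-1],[0,0,0,0,0,0,-1],[0,0,0,0,0,0,-1]]]}}

```text
time: 24.08
tool_pos: [0.5827, 0.3146, 0.1852]
tool_rot: [0.0, 0.718, -0.696, -0.0]
contact_force: [-0.1, -0.0, -2.0]
gripper_width: 0.154
```

```bash
python3 - <<'E'
from snap import *
s,f=snap("E");held(f,s)
plan(grasp(locked(1,along=.021,up=.10),z=.016,x=-.0186))
E
```

```text
plate px 9161 z med -26.2 slopes deg [-0.1 -0.3]
far edge y at x=0: -66.6 skew deg -0.0
left x -35.0
right x 34.4
t 24.13 TCP [0.582  0.3144 0.1835] target [ 0.6146 -0.0152  0.1538] grip 0.153 F [ 0.4 -0.  -1.7]
 turn shares total [5.03 0.03 0.2 ]  shift now-frame shares [ 8.26 -0.55  0.75]  shift target-frame shares [ 8.25 -0.31  0.97]
```

View pics/E_wrist.png

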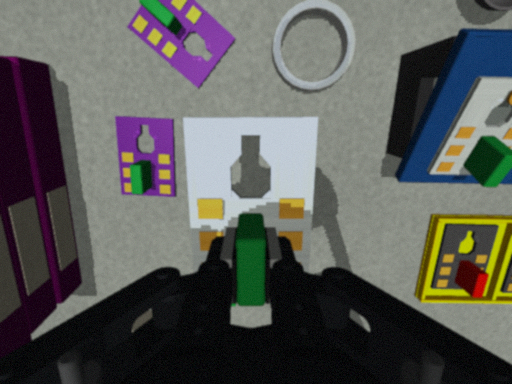

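```bash
python3 - <<'E'
from h import *
plan(grasp(locked(1,along=.019,up=.09),z=.0188,x=-.0166))
E
```

```text
t 24.13 TCP [0.582  0.3144 0.1835] target [ 0.6177 -0.0151  0.1473] grip 0.153 F [ 0.4 -0.  -1.7]
 turn shares total [5.03 0.03 0.2 ]  shift now-frame shares [ 8.26 -0.63  0.91]  shift target-frame shares [ 8.25 -0.31  1.15]
```

>>> {"method": "carry_out", "body": {"moves": [[[1,0,0.04,0.6,0,0,-1],[1,0,0.04,0.7,0,-0.1,-1],[1,0,0.04,0.8,0,-0.1,-1],[1,0,0.04,0.8,0,0,-1],[1,0,0.04,0.8,0,0,-1],[0,0,0,0.9,0,0,-1],[0,0,0,0.9,0,0,-1],[0,0,0,0.9,0,0,-1]]]}}

```text
time: 24.8
tool_pos: [0.5849, 0.0579, 0.1889]
tool_rot: [-0.154, 0.696, -0.685, 0.149]
contact_force: [1.7, 0.9, -0.7]
gripper_width: 0.155
```

>>> {"method": "carry_out", "body": {"moves": [[[0,0,0,0.9,-0.2,0,-1],[0,0,0,0.9,-0.2,0,-1],[0,0,0,0,0,0.5,-1],[0,0,0,0,0,0.5,-1],[0,0,0,0,0,0,-1],[0,0,0,0,0,0,-1],[0,0,0,0,0,0,-1]]]}}

```text
time: 25.38
tool_pos: [0.6192, -0.0119, 0.1619]
tool_rot: [-0.155, 0.696, -0.685, 0.15]
contact_force: [0.0, -1.1, -0.8]
gripper_width: 0.155
```

```bash
python3 - <<'E'
from snap import *
plan(grasp(locked(1,along=.019,up=.09),z=.0188,x=-.0166))
s,f=snap("F");held(f,s);heads(f,s)
E
```

```text
t 25.38 TCP [ 0.6192 -0.0119  0.1619] target [ 0.6177 -0.0151  0.1473] grip 0.155 F [ 0.  -1.1 -0.8]
 turn shares total [ 0.02  0.05 -0.01]  shift now-frame shares [0.08 0.19 0.31]  shift target-frame shares [0.08 0.19 0.31]
plate px 9204 z med -26.4 slopes deg [-0.1 -0.3]
far edge y at x=0: -67.0 skew deg -0.7
left x -34.9
right x 34.3
head px 135 161 n 250 r 9.2 tool xyz [-101.4  -27.3   67.7] med [-101.2  -27.5   67.7] world [0.6708 0.0906 0.1125] foot est [0.6759 0.0906 0.1017]
head px 254 161 n 252 r 9.3 tool xyz [  3.1 -27.5  67. ] med [  3.  -27.6  67. ] world [ 0.6725 -0.0139  0.1127] foot est [ 0.6775 -0.0139  0.1018]
head px 374 162 n 268 r 9.7 tool xyz [107.8 -27.   66.6] med [107.5 -27.4  66.6] world [ 0.6735 -0.1186  0.1125] foot est [ 0.6786 -0.1185  0.1016]
```

View pics/F_wrist.png

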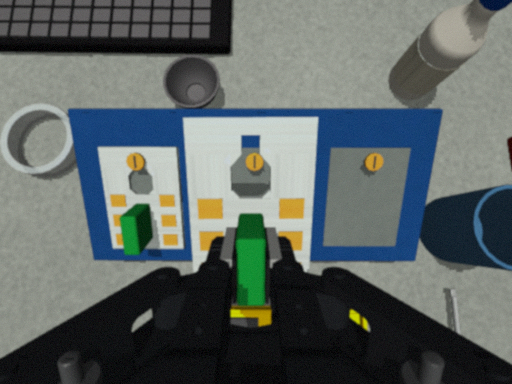

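>>> {"method": "carry_out", "body": {"moves": [[[0,0.05,0,0.08,0.16,0.5,-1],[0,0,0,0,0,0.6,-1],[0,0,0,0,0,0.4,-1],[0,0,0,0,0,0.3,-1],[0,0,0,0,0,0.1,-1],[0,0,0,0,0,0,-1],[0,0,0,0,0,0,-1],[0,0,0,0,0,0,-1]]]}}

```text
time: 26.1
tool_pos: [0.6474, -0.0151, 0.0937]
tool_rot: [-0.155, 0.695, -0.685, 0.153]
contact_force: [0.1, 0.4, -1.5]
gripper_width: 0.15
```

```bash
python3 - <<'E'
from snap import *
plan(grasp(locked(1,along=.021,up=.0),z=.0188,x=-.0166))
s,f=snap("G");held(f,s);heads(f,s)
E
```

```text
t 26.1 TCP [ 0.6474 -0.0151  0.0937] target [ 0.6575 -0.0145  0.0666] grip 0.15 F [ 0.1  0.4 -1.5]
 turn shares total [-0.04 -0.01 -0.01]  shift now-frame shares [-0.01  0.06  0.72]  shift target-frame shares [-0.01  0.06  0.72]
plate px 9212 z med -26.4 slopes deg [-0.1 -0.2]
far edge y at x=0: -67.1 skew deg -0.6
left x -34.9
right x 34.4
head px 81 178 n 482 r 13.5 tool xyz [-105.4  -30.3   -6.4] med [-104.8  -30.7   -6.4] world [0.6706 0.0907 0.1124] foot est [0.6757 0.0908 0.1015]
head px 249 177 n 496 r 12.8 tool xyz [ -0.8 -31.   -6.4] med [ -0.7 -30.8  -6.4] world [ 0.6727 -0.0139  0.1127] foot est [ 0.6778 -0.0139  0.1018]
head px 417 177 n 514 r 13.7 tool xyz [103.6 -30.7  -6.5] med [103.2 -30.9  -6.5] world [ 0.6739 -0.1184  0.1127] foot est [ 0.6789 -0.1183  0.1018]
```

>>> {"method": "carry_out", "body": {"moves": [[[-0.04,0,0,-0.01,0.05,0.2,-1],[0,0,0,0,0,0.2,-1],[0,0,0,0,0,0.2,-1],[0,0,0,0,0,0,-1],[0,0,0,0,0,0,-1],[0,0,0,0,0,0,-1]]]}}

```text
time: 26.65
tool_pos: [0.6546, -0.0146, 0.0684]
tool_rot: [-0.153, 0.695, -0.686, 0.151]
contact_force: [0.0, 0.1, -2.2]
gripper_width: 0.151
```

```bash
python3 - <<'E'
from snap import *
plan(grasp(locked(1,along=.021,up=.0),z=.0188,x=-.0166))
s,f=snap("H");held(f,s);heads(f,s)
cv2.imwrite("pics/H2.png",cv2.resize(f["frame"][90:290,150:350,::-1],None,fx=3,fy=3,interpolation=cv2.INTER_CUBIC))
E
```

```text
t 26.65 TCP [ 0.6546 -0.0146  0.0684] target [ 0.6575 -0.0145  0.0666] grip 0.151 F [ 0.   0.1 -2.2]
 turn shares total [ 0.04 -0.   -0.02]  shift now-frame shares [-0.   -0.05  0.07]  shift target-frame shares [ 0.   -0.05  0.07]
plate px 9217 z med -26.4 slopes deg [-0.1 -0.2]
far edge y at x=0: -67.0 skew deg -0.6
left x -35.0
right x 34.4
head px 52 181 n 660 r 16.0 tool xyz [-104.9  -34.6  -32.6] med [-104.4  -34.9  -32.6] world [0.6709 0.0906 0.1126] foot est [0.676  0.0907 0.1017]
head px 250 181 n 673 r 15.1 tool xyz [ -0.4 -34.9 -32.7] med [ -0.9 -34.9 -32.7] world [ 0.6726 -0.0139  0.1127] foot est [ 0.6776 -0.0138  0.1018]
head px 447 181 n 708 r 16.3 tool xyz [103.9 -35.  -32.7] med [103.4 -35.3 -32.7] world [ 0.674  -0.1182  0.1128] foot est [ 0.6791 -0.1182  0.1019]
head px 210 206 n 274 r 13.7 tool xyz [-23.2 -19.2 -27.3] med [-23.  -20.  -27.3] world [0.6603 0.0087 0.1012] foot est [0.6653 0.0088 0.0904]
head px 291 206 n 284 r 13.4 tool xyz [ 22.8 -19.3 -27.3] med [ 23.1 -19.9 -27.3] world [ 0.6609 -0.0373  0.1013] foot est [ 0.666  -0.0372  0.0904]
```

View pics/H2.png

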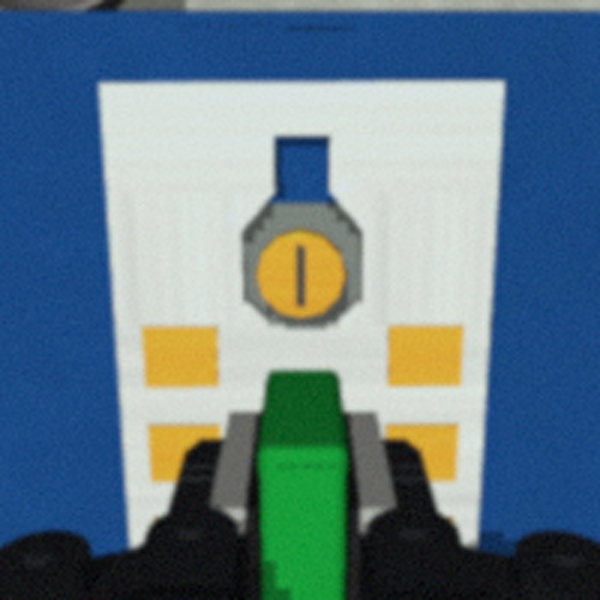

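>>> {"method": "carry_out", "body": {"moves": [[[0.04,0,0,0,0,0.02,-1],[0,0,0,0,0.12,0,-1],[0,0,0,0,0.15,0,-1],[0,0,0,0,0.15,0,-1],[0,0,0,0,0.1,0,-1],[0,0,0,0,0,0,-1],[0,0,0,0,0,0,-1],[0,0,0,0,0,0,-1]]]}}

```text
time: 27.37
tool_pos: [0.6362, -0.0149, 0.0597]
tool_rot: [-0.154, 0.695, -0.686, 0.152]
contact_force: [0.4, -0.2, -2.1]
gripper_width: 0.152
```

```bash
python3 - <<'E'
from snap import *
s,f=snap("I");print(s["contact_force"],s["gripper_width"]);held(f,s);heads(f,s)
E
```

```text
[ 0.43118597 -0.23667203 -2.14330268] 0.15190259064813094
plate px 8927 z med -26.4 slopes deg [-0.1 -0.2]
far edge y at x=0: -67.0 skew deg -0.6
left x -35.0
right x 34.4
head px 44 142 n 732 r 16.8 tool xyz [-105.   -55.   -32.7] med [-104.5  -55.2  -32.7] world [0.6708 0.0906 0.1126] foot est [0.6758 0.0907 0.1017]
head px 250 142 n 685 r 15.4 tool xyz [ -0.6 -55.  -32.8] med [ -0.4 -55.2 -32.8] world [ 0.6722 -0.0138  0.1127] foot est [ 0.6773 -0.0138  0.1018]
head px 455 142 n 783 r 17.3 tool xyz [104.  -55.  -32.7] med [103.3 -55.4 -32.7] world [ 0.6736 -0.1185  0.1126] foot est [ 0.6787 -0.1184  0.1018]
```

Locked position reached. Release and look.

>>> {"method": "carry_out", "body": {"moves": [[[0,0,0,0,0.04,0.02,-1],[0,0,0,0,0,0,-1],[0,0,0,0,0,0,-0.3],[0,0,0,0,0,0,0],[0,0,0,0,0,-0.3,0],[0,0,0,0,0,-0.8,0],[0,0,0,0,0,-1,0],[0,0,0,0,0,0,0]]]}}

```text
time: 28.08
tool_pos: [0.6029, -0.0161, 0.144]
tool_rot: [-0.158, 0.694, -0.684, 0.158]
contact_force: [2.2, -1.1, 1.2]
gripper_width: 0.504
```

```bash
cat >> h.py <<'E'
def plates(f,s):
    W=cloud(f);C=toolT(s);Tl=1000*((W-C[:3,3])@C[:3,:3])
    H=hsv(f);m=(H[...,1]<40)&(H[...,2]>165)&(W[...,2]>.05)&(W[...,2]<.13)&(W[...,0]>.55)
    for c in comps(m,600):
        P=Tl[c];P=P[~np.isnan(P[:,0])];q=cv2.minAreaRect(P[:,:2].astype(np.float32));print("plate",np.round(q[0],1),np.round(q[1],1),round(q[2],1),"far y",P[:,1].min().round(1),"z",np.median(P[:,2]).round(1))
E
python3 - <<'E'
from snap import *
s,f=snap("J");heads(f,s);plates(f,s)
plan(grasp(dieT([.436,.331,.09],np.radians(-7),0),z=.014))
E
```

```text
head px 122 138 n 286 r 10.1 tool xyz [-105.6  -48.9   58.3] med [-105.7  -48.6   58.3] world [0.6709 0.0904 0.1125] foot est [0.6759 0.0904 0.1017]
head px 249 138 n 274 r 9.3 tool xyz [ -1.3 -48.6  58.4] med [ -1.3 -48.5  58.4] world [ 0.6721 -0.0139  0.1125] foot est [ 0.6772 -0.0139  0.1017]
head px 375 138 n 309 r 10.3 tool xyz [103.3 -48.6  58.8] med [103.1 -48.6  58.8] world [ 0.6736 -0.1185  0.1125] foot est [ 0.6787 -0.1184  0.1016]
plate [ 199.9 -155.9] [48.6 22.6] 13.6 far y -172.5 z 120.4
plate [-106.5   -9.1] [ 71.  102.4] 0.1 far y -60.3 z 64.9
plate [-1.6 -8.9] [102.8  71.2] 89.9 far y -60.3 z 65.0
t 28.13 TCP [ 0.6024 -0.016   0.1412] target [0.4161 0.3334 0.064 ] grip 0.499 F [ 0.1 -0.5 -0.2]
 turn shares total [-5.12  0.32  1.53]  shift now-frame shares [-8.8   4.92 -0.24]  shift target-frame shares [-8.1   5.69  1.93]
```

View pics/J_wrist.png

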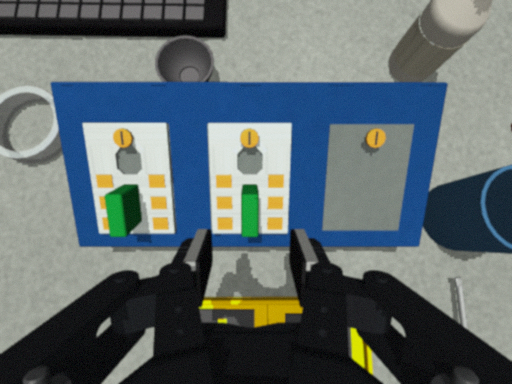

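>>> {"method": "carry_out", "body": {"moves": [[[-0.85,0.05,0.25,-0.6,0,-0.2,0],[-0.85,0.05,0.25,-0.7,0,0,0],[-0.85,0.05,0.25,-0.7,0,0,0],[-0.85,0.05,0.26,-0.7,0.2,0,0],[-0.85,0.05,0.26,-0.7,0.4,0,0],[-0.85,0.05,0.26,-0.7,0.5,0,0],[0,0,0,-0.7,0.7,0,0],[0,0,0,-0.7,0.7,0,0]]]}}

```text
time: 28.8
tool_pos: [0.5108, 0.2154, 0.1365]
tool_rot: [-0.003, -0.663, 0.749, 0.005]
contact_force: [-0.1, 0.5, 0.5]
gripper_width: 0.503
```

>>> {"method": "carry_out", "body": {"moves": [[[0,0,0,-0.7,0.7,0,0],[0,0,0,-0.7,0.7,0.2,0],[0,0,0,-0.6,0.7,0.2,0],[0,0,0,0,0,0,0],[0,0,0,0,0,0,0]]]}}

```text
time: 29.22
tool_pos: [0.4355, 0.3047, 0.1214]
tool_rot: [-0.003, -0.664, 0.747, 0.004]
contact_force: [0.7, -0.0, 0.2]
gripper_width: 0.498
```

```bash
python3 - <<'E'
from snap import *
s,f=snap("K")
for c,an,sz,rib in newdies(f,minpx=1500):
    plan(grasp(dieT([c[0],c[1],0],np.radians(an),0),z=.014))
plan(grasp(dieT([.436,.331,0],np.radians(-7),0),z=.014))
E
```

```text
die c [0.5706 0.4728] yaw -0.7 size 0.052 0.0144 ribtop [0.5693 0.4465] expect rib [0.5506 0.473 ] px 62 77
die c [0.436  0.3318] yaw -6.7 size 0.0992 0.0698 ribtop [0.4181 0.333 ] expect rib [0.4161 0.3341] px 221 167
t 29.27 TCP [0.4368 0.3041 0.1221] target [ 0.5506  0.473  -0.026 ] grip 0.5 F [-0.6  0.7  0.2]
 turn shares total [ 0.11  0.02 -1.24]  shift now-frame shares [-4.53 -2.36  3.69]  shift target-frame shares [-4.26 -2.79  3.7 ]
t 29.27 TCP [0.4368 0.3041 0.1221] target [ 0.4161  0.3341 -0.026 ] grip 0.5 F [-0.6  0.7  0.2]
 turn shares total [ 0.11  0.02 -0.02]  shift now-frame shares [-0.68  0.57  3.71]  shift target-frame shares [-0.69  0.6   3.7 ]
t 29.27 TCP [0.4368 0.3041 0.1221] target [ 0.4161  0.3334 -0.026 ] grip 0.5 F [-0.6  0.7  0.2]
 turn shares total [0.11 0.02 0.03]  shift now-frame shares [-0.66  0.56  3.71]  shift target-frame shares [-0.67  0.6   3.7 ]
```

View pics/K_wrist.png

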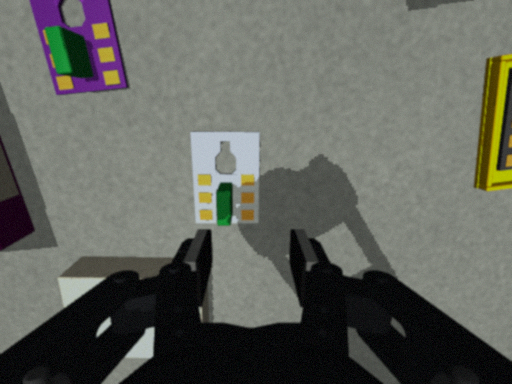

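>>> {"method": "carry_out", "body": {"moves": [[[0.11,0.02,-0.02,-0.66,0.56,0.3,0],[0,0,0,0,0,0.9,0],[0,0,0,0,0,0.9,0],[0,0,0,0,0,0.7,0],[0,0,0,0,0,0.5,0],[0,0,0,0,0,0.3,0],[0,0,0,0,0,0,0],[0,0,0,0,0,0,0]]]}}

```text
time: 29.93
tool_pos: [0.4193, 0.3324, -0.0206]
tool_rot: [0.001, -0.663, 0.749, -0.0]
contact_force: [0.2, 0.2, 0.2]
gripper_width: 0.499
```

>>> {"method": "carry_out", "body": {"moves": [[[0,0,0,0,0,0,-1],[0,0,0,0,0,0,-1],[0,0,0,0,0,0,-1],[0,0,0,0,0,0,-1],[0,0,0,0,0,0,-1],[0,0,0,0,0,-0.3,-1],[0,0,0,0,0,-0.9,-1],[0,0,0,0,0,-1,-1]]]}}

```text
time: 30.6
tool_pos: [0.415, 0.3312, 0.0651]
tool_rot: [-0.003, -0.664, 0.748, 0.001]
contact_force: [0.1, 0.7, -2.0]
gripper_width: 0.148
```

>>> {"method": "carry_out", "body": {"moves": [[[0,0,0,0,0,-1,-1],[0,0,0,0,0,-1,-1],[0,0,0,0,0,-1,-1],[0,0,0,0,0,0,-1],[0,0,0,0,0,0,-1],[0,0,0,0,0,0,-1]]]}}

```text
time: 31.1
tool_pos: [0.4174, 0.3325, 0.1866]
tool_rot: [0.0, -0.664, 0.748, 0.0]
contact_force: [-0.6, -0.2, -3.0]
gripper_width: 0.151
```

```bash
python3 - <<'E'
from snap import *
s,f=snap("L");held(f,s)
plan(grasp(locked(0,along=.019,up=.10),z=.016,x=-.0186))
E
```

```text
plate px 8777 z med -25.0 slopes deg [-0.1 -0.2]
far edge y at x=0: -66.0 skew deg -0.0
left x -34.7
right x 34.6
t 31.15 TCP [0.4168 0.3321 0.1852] target [ 0.6144 -0.1202  0.153 ] grip 0.151 F [-0.1  0.  -1.1]
 turn shares total [ 5.02 -0.35 -1.52]  shift now-frame shares [10.64 -6.26  0.81]  shift target-frame shares [11.38 -3.98  2.74]
```

View pics/L_wrist.png

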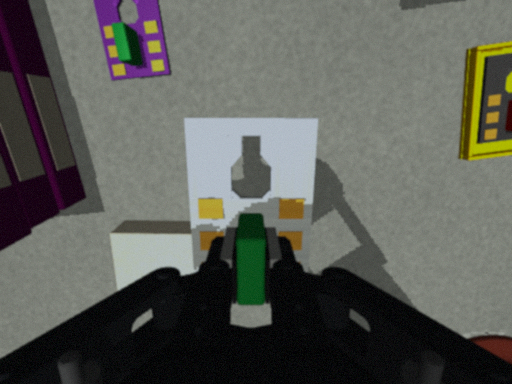

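>>> {"method": "carry_out", "body": {"moves": [[[0.84,-0.06,-0.25,0.6,0,0,-1],[0.84,-0.06,-0.25,0.7,0,0,-1],[0.84,-0.06,-0.25,0.7,0,0,-1],[0.84,-0.06,-0.25,0.7,0,0,-1],[0.84,-0.06,-0.25,0.7,0,0,-1],[0.84,-0.06,-0.25,0.7,0,0,-1],[0,0,0,0.8,-0.5,0,-1],[0,0,0,0.8,-0.5,0,-1]]]}}

```text
time: 31.82
tool_pos: [0.4409, 0.1051, 0.1966]
tool_rot: [-0.155, 0.696, -0.685, 0.15]
contact_force: [0.5, 1.0, -0.5]
gripper_width: 0.151
```

>>> {"method": "carry_out", "body": {"moves": [[[0,0,0,0.8,-0.5,0,-1],[0,0,0,0.8,-0.5,0,-1],[0,0,0,0.8,-0.5,0,-1],[0,0,0,0.8,-0.5,0,-1],[0,0,0,0.8,-0.5,0,-1],[0,0,0,0.8,0,0,-1],[0,0,0,0,0,0,-1],[0,0,0,0,0,0,-1]]]}}

```text
time: 32.48
tool_pos: [0.5365, -0.0863, 0.2415]
tool_rot: [-0.155, 0.694, -0.687, 0.15]
contact_force: [-0.1, 0.7, -1.2]
gripper_width: 0.154
```

```bash
python3 - <<'E'
from snap import *
plan(grasp(locked(0,along=.019,up=.09),z=.020,x=-.016))
s,f=snap("M");held(f,s);heads(f,s)
E
```

```text
t 32.48 TCP [ 0.5365 -0.0863  0.2415] target [ 0.6193 -0.1201  0.1486] grip 0.154 F [-0.1  0.7 -1.2]
 turn shares total [ 0.01  0.03 -0.08]  shift now-frame shares [ 0.88 -0.89  2.97]  shift target-frame shares [ 0.88 -0.88  2.97]
plate px 9059 z med -25.3 slopes deg [-0.1 -0.2]
far edge y at x=0: -66.8 skew deg -0.0
left x -34.7
right x 34.5
head px 193 111 n 126 r 6.5 tool xyz [-69.6 -68.9 174.9] med [-69.9 -69.2 174.9] world [ 0.672  -0.0146  0.1124] foot est [ 0.6771 -0.0145  0.1016]
head px 279 111 n 147 r 6.8 tool xyz [ 34.4 -69.8 174.4] med [ 34.3 -69.3 174.4] world [ 0.6737 -0.1186  0.1127] foot est [ 0.6788 -0.1185  0.1018]
head px 106 112 n 140 r 7.0 tool xyz [-174.4  -68.1  175.2] med [-174.4  -68.1  175.2] world [0.6704 0.0902 0.1124] foot est [0.6755 0.0902 0.1015]
```

View pics/M_wrist.png

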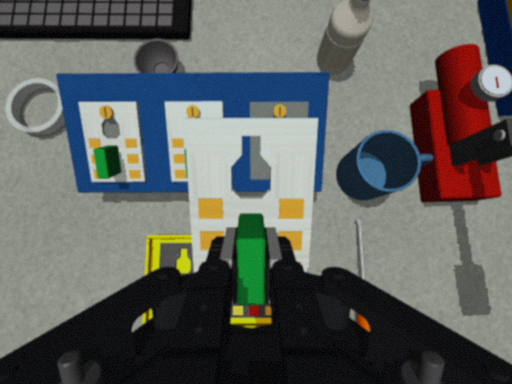

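>>> {"method": "carry_out", "body": {"moves": [[[0,0.03,-0.08,0.43,-0.45,0.5,-1],[0,0,0,0.43,-0.44,0.5,-1],[0,0,0,0,0,0.8,-1],[0,0,0,0,0,0.8,-1],[0,0,0,0,0,0.4,-1],[0,0,0,0,0,0,-1],[0,0,0,0,0,0,-1],[0,0,0,0,0,0,-1]]]}}

```text
time: 33.2
tool_pos: [0.6222, -0.1172, 0.153]
tool_rot: [-0.156, 0.697, -0.682, 0.155]
contact_force: [0.3, 0.6, -1.1]
gripper_width: 0.157
```

```bash
python3 - <<'E'
from snap import *
plan(grasp(locked(0,along=.021,up=.0),z=.020,x=-.016))
s,f=snap("N");held(f,s);heads(f,s)
E
```

```text
t 33.2 TCP [ 0.6222 -0.1172  0.153 ] target [ 0.6591 -0.1195  0.0679] grip 0.157 F [ 0.3  0.6 -1.1]
 turn shares total [-0.08 -0.    0.07]  shift now-frame shares [0.07 0.08 2.32]  shift target-frame shares [0.07 0.06 2.32]
plate px 9068 z med -25.2 slopes deg [-0.1 -0.2]
far edge y at x=0: -66.8 skew deg -0.0
left x -34.7
right x 34.5
head px 7 159 n 245 r 10.0 tool xyz [-205.8  -30.8   58.9] med [-205.6  -30.6   58.9] world [0.671  0.0895 0.1124] foot est [0.6761 0.0896 0.1016]
head px 130 160 n 272 r 9.7 tool xyz [-101.8  -29.9   58.7] med [-101.8  -30.    58.7] world [ 0.6722 -0.0145  0.1125] foot est [ 0.6773 -0.0144  0.1016]
head px 254 161 n 274 r 9.7 tool xyz [  2.6 -29.2  58.6] med [  2.9 -29.3  58.6] world [ 0.6737 -0.1188  0.1126] foot est [ 0.6788 -0.1187  0.1017]
```

>>> {"method": "carry_out", "body": {"moves": [[[-0.06,0,0.07,0.07,0.08,0.5,-1],[0,0,0,0,0,0.5,-1],[0,0,0,0,0,0.4,-1],[0,0,0,0,0,0.2,-1],[0,0,0,0,0,0,-1],[0,0,0,0,0,0,-1],[0,0,0,0,0,0,-1]]]}}

```text
time: 33.83
tool_pos: [0.6471, -0.1211, 0.0948]
tool_rot: [-0.155, 0.695, -0.685, 0.153]
contact_force: [0.7, -0.0, -1.6]
gripper_width: 0.148
```

```bash
python3 - <<'E'
from snap import *
plan(grasp(locked(0,along=.021,up=.0),z=.020,x=-.016))
s,f=snap("O");held(f,s);heads(f,s)
E
```

```text
t 33.83 TCP [ 0.6471 -0.1211  0.0948] target [ 0.6591 -0.1195  0.0679] grip 0.148 F [ 0.7 -0.  -1.6]
 turn shares total [-0.03 -0.02 -0.01]  shift now-frame shares [-0.04  0.01  0.74]  shift target-frame shares [-0.03  0.01  0.74]
plate px 9043 z med -25.2 slopes deg [-0.1 -0.2]
far edge y at x=0: -66.8 skew deg -0.0
left x -34.7
right x 34.6
head px 81 176 n 473 r 13.5 tool xyz [-106.6  -31.2   -4.8] med [-106.   -31.7   -4.8] world [ 0.6719 -0.0141  0.1123] foot est [ 0.677  -0.014   0.1014]
head px 248 175 n 487 r 12.8 tool xyz [ -1.9 -31.9  -4.7] med [ -2.3 -31.9  -4.7] world [ 0.674  -0.1188  0.1126] foot est [ 0.679  -0.1187  0.1017]
```

View pics/O_wrist.png

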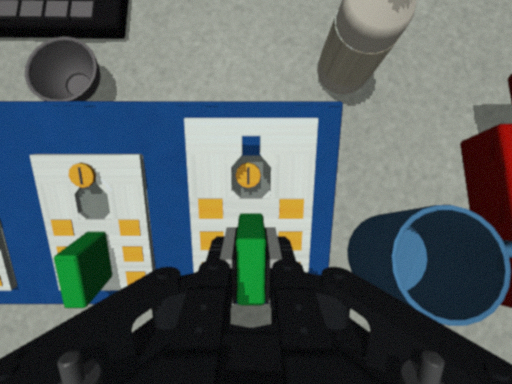

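>>> {"method": "carry_out", "body": {"moves": [[[-0.03,0,0,-0.05,0.01,0.2,-1],[0,0,0,0,0,0.2,-1],[0,0,0,0,0,0.22,-1],[0,0,0,0,0,0,-1],[0,0,0,0,0,0,-1],[0,0,0,0,0,0,-1]]]}}

```text
time: 34.38
tool_pos: [0.656, -0.1184, 0.0692]
tool_rot: [-0.153, 0.695, -0.686, 0.151]
contact_force: [0.3, 0.0, -2.1]
gripper_width: 0.15
```

```bash
python3 - <<'E'
from snap import *
plan(grasp(locked(0,along=.021,up=.0),z=.020,x=-.016))
s,f=snap("P");held(f,s);heads(f,s)
E
```

```text
t 34.38 TCP [ 0.656  -0.1184  0.0692] target [ 0.6591 -0.1195  0.0679] grip 0.15 F [ 0.3  0.  -2.1]
 turn shares total [ 0.04 -0.   -0.02]  shift now-frame shares [ 0.03 -0.06  0.06]  shift target-frame shares [ 0.03 -0.06  0.06]
plate px 9141 z med -25.8 slopes deg [-0.1  0.1]
far edge y at x=0: -66.8 skew deg -0.0
left x -34.6
right x 34.7
head px 55 182 n 650 r 15.9 tool xyz [-103.9  -34.1  -31.8] med [-103.3  -34.6  -31.8] world [ 0.6722 -0.0143  0.1124] foot est [ 0.6773 -0.0142  0.1015]
head px 252 181 n 660 r 14.9 tool xyz [  0.6 -34.6 -32. ] med [  0.6 -34.6 -32. ] world [ 0.674  -0.1188  0.1127] foot est [ 0.679  -0.1187  0.1018]
head px 210 204 n 268 r 13.2 tool xyz [-23.  -19.5 -26.4] med [-23.1 -19.8 -26.4] world [ 0.6623 -0.0953  0.1014] foot est [ 0.6674 -0.0953  0.0905]
head px 291 205 n 280 r 13.2 tool xyz [ 22.9 -19.3 -26.6] med [ 22.7 -19.7 -26.6] world [ 0.6627 -0.1412  0.1014] foot est [ 0.6677 -0.1411  0.0906]
```

>>> {"method": "carry_out", "body": {"moves": [[[0.04,0,0,0,0,0.02,-1],[0,0,0,0,0.12,0,-1],[0,0,0,0,0.15,0,-1],[0,0,0,0,0.15,0,-1],[0,0,0,0,0.1,0,-1],[0,0,0,0,0,0,-1],[0,0,0,0,0,0,-1],[0,0,0,0,0,0,-1]]]}}

```text
time: 35.1
tool_pos: [0.6377, -0.1189, 0.0605]
tool_rot: [-0.154, 0.695, -0.686, 0.152]
contact_force: [0.1, -0.6, -1.0]
gripper_width: 0.151
```

```bash
python3 - <<'E'
from snap import *
s,f=snap("Q");print(s["contact_force"],s["gripper_width"]);held(f,s);heads(f,s)
E
```

```text
[ 0.09985226 -0.61549465 -0.99407873] 0.15092973177719135
plate px 8840 z med -25.8 slopes deg [-0.1  0.2]
far edge y at x=0: -66.8 skew deg -0.0
left x -34.6
right x 34.8
head px 47 143 n 728 r 16.8 tool xyz [-104.   -54.6  -31.9] med [-103.6  -54.7  -31.9] world [ 0.6723 -0.0144  0.1125] foot est [ 0.6774 -0.0143  0.1017]
head px 252 143 n 674 r 15.2 tool xyz [  0.4 -54.6 -32. ] med [  0.6 -54.6 -32. ] world [ 0.6736 -0.1189  0.1126] foot est [ 0.6787 -0.1188  0.1018]
```

Locked; release, retreat and check all plates.

>>> {"method": "carry_out", "body": {"moves": [[[0,0,0,0,0.04,0.02,-1],[0,0,0,0,0,0,-1],[0,0,0,0,0,0,-0.3],[0,0,0,0,0,0,0],[0,0,0,0,0,-0.3,0],[0,0,0,0,0,-0.8,0],[0,0,0,0,0,-1,0],[0,0,0,0,0,-1,0]]]}}

```text
time: 35.82
tool_pos: [0.583, -0.1192, 0.1715]
tool_rot: [-0.154, 0.695, -0.686, 0.151]
contact_force: [1.2, -0.2, -0.2]
gripper_width: 0.498
```

>>> {"method": "carry_out", "body": {"moves": [[[0,0,0,-0.7,0,-1,0],[0,0,0,-0.7,0,-0.5,0],[0,0,0,-0.7,0,0,0],[0,0,0,0,0,0,0],[0,0,0,0,0,0,0]]]}}

```text
time: 36.23
tool_pos: [0.5603, -0.0389, 0.2212]
tool_rot: [-0.155, 0.696, -0.685, 0.153]
contact_force: [0.1, -0.1, 0.3]
gripper_width: 0.499
```

```bash
python3 - <<'E'
from snap import *
s,f=snap("R");print(s["tool_pos"]);heads(f,s);plates(f,s)
W=cloud(f);H=hsv(f)
# lever pad: dark points z>.12 near y -.38
m=(W[...,1]<-.32)&(W[...,1]>-.44)&(W[...,2]>.12)&(W[...,0]>.4)&(W[...,0]<.75)
print(m.sum(), W[m].min(0) if m.any() else 0, W[m].max(0) if m.any() else 0)
# from first scene images
for n in ("scene","side"):
    g=load(n);V=cloud(g);m=(V[...,1]<-.32)&(V[...,1]>-.44)&(V[...,2]>.12)&(V[...,0]>.4)&(V[...,0]<.75)
    P=V[m]; 
    for x in np.arange(.43,.68,.02):
        q=P[(P[:,0]>x)&(P[:,0]<x+.02)]
        if len(q):print(n,round(x,2),len(q),"y",q[:,1].min().round(3),q[:,1].max().round(3),"z",q[:,2].min().round(3),q[:,2].max().round(3))
E
```

```text
[ 0.56034383 -0.03894028  0.22124883]
head px 136 124 n 154 r 7.5 tool xyz [-127.8  -55.2  146.3] med [-127.7  -55.4  146.3] world [0.6704 0.0906 0.1122] foot est [0.6754 0.0907 0.1013]
head px 230 124 n 146 r 6.9 tool xyz [-23.  -55.1 145.9] med [-23.  -55.4 145.9] world [ 0.6719 -0.0142  0.1126] foot est [ 0.677  -0.0141  0.1017]
head px 323 124 n 151 r 7.2 tool xyz [ 81.2 -55.1 145.9] med [ 81.2 -55.4 145.9] world [ 0.6735 -0.1185  0.1126] foot est [ 0.6786 -0.1184  0.1017]
plate [ 173. -169.] [46.4 27.4] 56.0 far y -193.8 z 206.6
plate [-128.2  -17.5] [70.2 99.5] 0.4 far y -67.2 z 153.1
plate [-23.3 -17.2] [71.6 99.7] 0.2 far y -67.2 z 153.0
plate [ 81.4 -16.8] [70.3 99.1] 0.3 far y -66.2 z 152.9
0 0 0
scene 0.43 22 y -0.404 -0.367 z 0.203 0.223
scene 0.45 99 y -0.409 -0.367 z 0.194 0.225
scene 0.47 102 y -0.411 -0.365 z 0.186 0.218
scene 0.49 104 y -0.407 -0.362 z 0.175 0.207
scene 0.51 53 y -0.396 -0.375 z 0.165 0.196
scene 0.53 53 y -0.396 -0.376 z 0.159 0.187
scene 0.55 53 y -0.395 -0.376 z 0.152 0.177
scene 0.57 53 y -0.393 -0.375 z 0.141 0.169
scene 0.59 54 y -0.394 -0.373 z 0.133 0.163
scene 0.61 64 y -0.404 -0.358 z 0.122 0.154
scene 0.63 99 y -0.406 -0.358 z 0.12 0.146
scene 0.65 29 y -0.404 -0.359 z 0.122 0.144
side 0.43 29 y -0.403 -0.364 z 0.203 0.223
side 0.45 61 y -0.407 -0.361 z 0.196 0.223
side 0.47 57 y -0.406 -0.36 z 0.186 0.212
side 0.49 53 y -0.412 -0.361 z 0.179 0.204
side 0.51 38 y -0.408 -0.372 z 0.165 0.193
side 0.53 35 y -0.395 -0.372 z 0.16 0.183
side 0.55 34 y -0.391 -0.371 z 0.153 0.176
side 0.57 34 y -0.395 -0.37 z 0.143 0.169
side 0.59 31 y -0.393 -0.369 z 0.136 0.16
side 0.61 41 y -0.401 -0.353 z 0.123 0.149
side 0.63 57 y -0.403 -0.352 z 0.12 0.145
side 0.65 13 y -0.4 -0.356 z 0.121 0.142
```

View pics/R_wrist.png

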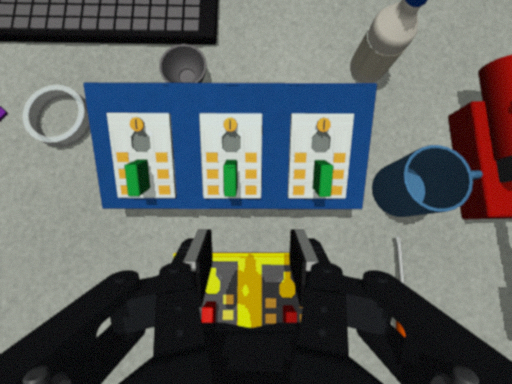

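```bash
python3 - <<'E'
from h import *
T=np.eye(4);T[:3,:3]=np.array([[0,-1,0],[-1,0,0],[0,0,-1.]]).T;T[:3,3]=[.478,-.386,.22]
plan(T)
for n in ("scene","side"):
    V=cloud(load(n))
    m=(V[...,2]>.06)&(V[...,0]>.36)&(V[...,0]<.6)&(V[...,1]<-.2)&(V[...,1]>-.6)&~((V[...,1]<-.345)&(V[...,1]>-.42))
    P=V[m];print(n,len(P))
    if len(P): 
        import collections
        print(collections.Counter(map(tuple,(P[:,:3]/.04).astype(int)*40)).most_common(20))
E
```

```text
t 36.28 TCP [ 0.5601 -0.0397  0.2203] target [ 0.478 -0.386  0.22 ] grip 0.502 F [ 0.2  0.1 -0.8]
 turn shares total [-5.01  0.03  0.17]  shift now-frame shares [ 8.63  1.98 -0.91]  shift target-frame shares [8.66 2.05 0.01]
scene 799
[((np.int64(480), np.int64(-560), np.int64(80)), 96), ((np.int64(400), np.int64(-560), np.int64(80)), 91), ((np.int64(440), np.int64(-560), np.int64(80)), 88), ((np.int64(360), np.int64(-560), np.int64(80)), 87), ((np.int64(520), np.int64(-560), np.int64(80)), 81), ((np.int64(480), np.int64(-560), np.int64(40)), 50), ((np.int64(440), np.int64(-560), np.int64(40)), 47), ((np.int64(520), np.int64(-560), np.int64(40)), 46), ((np.int64(360), np.int64(-560), np.int64(40)), 45), ((np.int64(400), np.int64(-560), np.int64(40)), 43), ((np.int64(560), np.int64(-240), np.int64(40)), 29), ((np.int64(560), np.int64(-240), np.int64(80)), 28), ((np.int64(560), np.int64(-280), np.int64(40)), 13), ((np.int64(440), np.int64(-560), np.int64(120)), 11), ((np.int64(560), np.int64(-200), np.int64(80)), 9), ((np.int64(360), np.int64(-560), np.int64(120)), 8), ((np.int64(400),
[... 510 characters left out ...]
(40)), 43), ((np.int64(440), np.int64(-560), np.int64(40)), 26), ((np.int64(560), np.int64(-200), np.int64(40)), 26), ((np.int64(480), np.int64(-560), np.int64(80)), 25), ((np.int64(560), np.int64(-240), np.int64(80)), 17), ((np.int64(560), np.int64(-200), np.int64(80)), 17), ((np.int64(440), np.int64(-560), np.int64(120)), 12), ((np.int64(360), np.int64(-560), np.int64(120)), 12), ((np.int64(560), np.int64(-240), np.int64(40)), 12), ((np.int64(400), np.int64(-560), np.int64(120)), 10), ((np.int64(480), np.int64(-560), np.int64(120)), 8), ((np.int64(520), np.int64(-560), np.int64(40)), 4), ((np.int64(560), np.int64(-280), np.int64(40)), 3), ((np.int64(560), np.int64(-280), np.int64(80)), 1)]
```

>>> {"method": "carry_out", "body": {"moves": [[[-1,0,0.03,0,0.2,0,-1],[-1,0,0.03,0.4,0.3,0,-1],[-1,0,0.03,0.7,0.3,0,-1],[-1,0,0.03,0.8,0.3,0,-1],[-1,0,0.03,0.8,0.3,0,-1],[0,0,0,0.9,0.3,0,-1],[0,0,0,0.9,0.3,0,-1],[0,0,0,0.9,0,0,-1]]]}}

```text
time: 36.95
tool_pos: [0.4812, -0.2591, 0.2045]
tool_rot: [0.001, -0.707, 0.707, 0.002]
contact_force: [1.4, 0.2, 0.1]
gripper_width: 0.004
```

>>> {"method": "carry_out", "body": {"moves": [[[0,0,0,0.9,0,0,-1],[0,0,0,0.9,0,0,-1],[0,0,0,0.9,0,0,-1],[0,0,0,0.5,0,0,-1],[0,0,0,0,0,0,-1],[0,0,0,0,0,0,-1]]]}}

```text
time: 37.45
tool_pos: [0.4821, -0.386, 0.2039]
tool_rot: [0.002, -0.706, 0.708, 0.002]
contact_force: [0.4, 0.7, 0.2]
gripper_width: 0.0
```

```bash
python3 - <<'E'
from snap import *
T=np.eye(4);T[:3,:3]=np.array([[0,-1,0],[-1,0,0],[0,0,-1.]]).T;T[:3,3]=[.478,-.386,.04]
plan(T)
s,f=snap("S")
from plant import grab_frame
for n in ("scene","side"):
    g=grab_frame(n);np.savez(f"/tmp/S_{n}.npz",**g);cv2.imwrite(f"pics/S_{n}.png",g["frame"][:,:,::-1])
E
```

```text
t 37.45 TCP [ 0.4821 -0.386   0.2039] target [ 0.478 -0.386  0.04 ] grip 0.0 F [0.4 0.7 0.2]
 turn shares total [ 0.01  0.06 -0.03]  shift now-frame shares [0.02 0.1  4.1 ]  shift target-frame shares [-0.   0.1  4.1]
```

View pics/S_wrist.png

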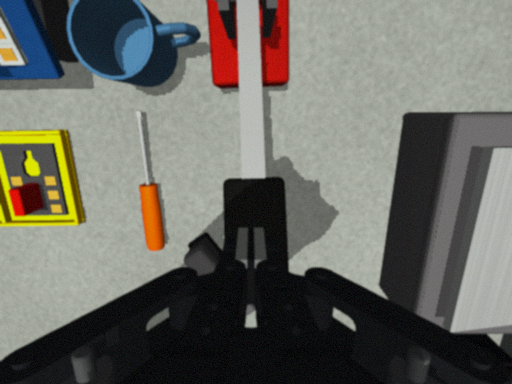

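View pics/S_side.png

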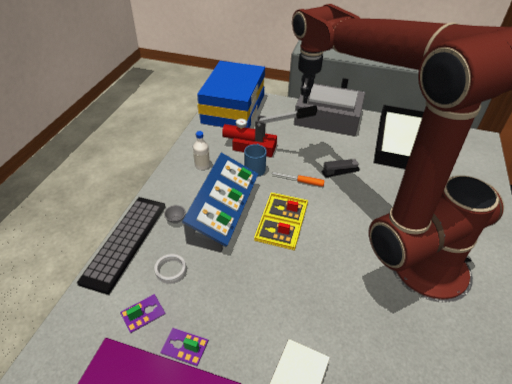

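>>> {"method": "carry_out", "body": {"moves": [[[0,0.05,0,0,0.1,0.4,-1],[0,0,0,0,0,0.6,-1],[0,0,0,0,0,0.6,-1],[0,0,0,0,0,0.6,-1],[0,0,0,0,0,0.6,-1],[0,0,0,0,0,0.6,-1],[0,0,0,0,0,0.4,-1],[0,0,0,0,0,0,-1]]]}}

```text
time: 38.27
tool_pos: [0.4802, -0.3836, 0.053]
tool_rot: [-0.0, 0.708, -0.706, 0.001]
contact_force: [-3.0, -0.0, 7.5]
gripper_width: -0.001
```

```bash
python3 - <<'E'
from snap import *
s,f=snap("T");print(s["tool_pos"],s["contact_force"])
W=cloud(f);C=toolT(s)
for r in range(150,235,6): print(r,W[r,252].round(3),f["frame"][r,252])
E
```

```text
[ 0.48020572 -0.38358585  0.05298292] [-2.97866815 -0.01206941  7.52187977]
150 [ 0.533 -0.384  0.102] [153 155 151]
156 [ 0.53  -0.384  0.101] [152 156 153]
162 [ 0.527 -0.384  0.099] [155 158 152]
168 [ 0.524 -0.384  0.099] [151 154 147]
174 [ 0.52  -0.384  0.097] [148 150 147]
180 [ 0.517 -0.384  0.095] [153 155 152]
186 [ 0.514 -0.384  0.096] [153 155 149]
192 [ 0.511 -0.384  0.094] [151 155 150]
198 [ 0.507 -0.384  0.092] [98 99 97]
204 [ 0.503 -0.384  0.091] [91 93 86]
210 [ 0.499 -0.384  0.089] [68 71 67]
216 [ 0.496 -0.384  0.09 ] [15 20 15]
222 [ 0.492 -0.384  0.089] [15 10 12]
228 [ 0.49  -0.384  0.092] [12 13 13]
234 [ 0.49  -0.384  0.1  ] [ 8 10 15]
```

View pics/T_wrist.png

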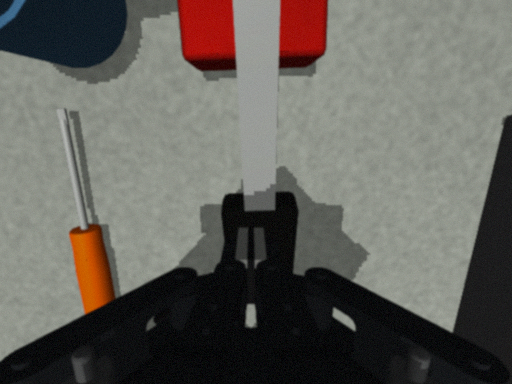

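>>> {"method": "carry_out", "body": {"moves": [[[0,0,0,0,0,0.15,-1],[0,0,0,0,0,0,-1],[0,0,0,0,0,0,-1]]]}}

```text
time: 38.57
tool_pos: [0.4809, -0.3837, 0.0503]
tool_rot: [-0.0, 0.708, -0.706, 0.002]
contact_force: [-1.7, 3.4, 9.5]
gripper_width: -0.001
```

```bash
python3 - <<'E'
from snap import *
s,f=snap("U");print(s["tool_pos"],s["contact_force"])
W=cloud(f)
q=W[100:192,245:268].reshape(-1,3);q=q[~np.isnan(q[:,0])];p=np.polyfit(q[:,0],q[:,2],1);print("slope",np.degrees(np.arctan(p[0])),np.polyval(p,.64))
f=load("wrist","T");W=cloud(f);q=W[100:192,245:268].reshape(-1,3);q=q[~np.isnan(q[:,0])];p=np.polyfit(q[:,0],q[:,2],1);print("prev slope",np.degrees(np.arctan(p[0])),np.polyval(p,.64))
f=load("wrist","S");W=cloud(f);q=W[60:170,243:262].reshape(-1,3);q=q[~np.isnan(q[:,0])];p=np.polyfit(q[:,0],q[:,2],1);print("up slope",np.degrees(np.arctan(p[0])),np.polyval(p,.64))
E
```

```text
[ 0.48091958 -0.38374873  0.0502598 ] [-1.6761611   3.41868425  9.48860217]
slope 20.801781403884302 0.14042800816014034
prev slope 19.87272804173516 0.14055445108176723
up slope -26.695714373805494 0.13214723384882848
```

>>> {"method": "carry_out", "body": {"moves": [[[0,0,0,0,0,0.1,-1],[0,0,0,0,0,0,-1],[0,0,0,0,0,-0.8,-1],[0,0,0,0,0,-0.8,-1],[0,0,0,0,0,-0.8,-1],[0,0,0,0,0,-0.8,-1],[0,0,0,0,0,-0.8,-1],[0,0,0,0,0,-0.4,-1]]]}}

```text
time: 39.28
tool_pos: [0.481, -0.3844, 0.2258]
tool_rot: [0.0, 0.708, -0.706, 0.005]
contact_force: [0.8, -1.8, 0.4]
gripper_width: 0.003
```

>>> {"method": "carry_out", "body": {"moves": [[[0,0,0,0,0,0,-1],[0,0,0,0,0,0,-1],[0,0,0,0,0,0,-1],[0,0,0,0,0,0,-1]]]}}

```text
time: 39.62
tool_pos: [0.4784, -0.383, 0.217]
tool_rot: [0.0, 0.708, -0.707, -0.001]
contact_force: [-1.0, 0.1, 0.1]
gripper_width: -0.002
```

```bash
python3 - <<'E'
from snap import *
s,f=snap("V");print(s["tool_pos"],s["contact_force"],s["time"])
W=cloud(f);q=W[60:170,243:262].reshape(-1,3);q=q[~np.isnan(q[:,0])];p=np.polyfit(q[:,0],q[:,2],1);print("up slope",np.degrees(np.arctan(p[0])),np.polyval(p,.64))
E
```

```text
[ 0.47844284 -0.38303324  0.21702598] [-1.01348342  0.1143917   0.06689077] 39.6167
up slope 20.692762046172405 0.19795252593056192
```

```bash
python3 - <<'E'
from h import *
for t in "SV":
    f=load("wrist",t);W=cloud(f)
    print(t,[tuple(W[r,251].round(3)) for r in range(60,225,12)])
E
```

```text
S [(np.float64(0.586), np.float64(-0.386), np.float64(0.164)), (np.float64(0.578), np.float64(-0.386), np.float64(0.168)), (np.float64(0.57), np.float64(-0.386), np.float64(0.17)), (np.float64(0.561), np.float64(-0.386), np.float64(0.174)), (np.float64(0.553), np.float64(-0.386), np.float64(0.177)), (np.float64(0.545), np.float64(-0.386), np.float64(0.18)), (np.float64(0.538), np.float64(-0.386), np.float64(0.183)), (np.float64(0.53), np.float64(-0.386), np.float64(0.186)), (np.float64(0.522), np.float64(-0.386), np.float64(0.19)), (np.float64(0.514), np.float64(-0.386), np.float64(0.193)), (np.float64(0.507), np.float64(-0.386), np.float64(0.199)), (np.float64(0.5), np.float64(-0.386), np.float64(0.202)), (np.float64(0.492), np.float64(-0.386), np.float64(0.205)), (np.float64(0.485), np.float64(-0.386), np.float64(0.208))]
V [(np.float64(0.584), np.float64(-0.383), np.float64(0.165)), (np.float64(0.575), np.float64(-0.383), np.float64(0.168)), (np.float64(0.567), np.float64(-0.383), np.float64(0.172)), (np.float64(0.558), np.float64(-0.383), np.float64(0.175)), (np.float64(0.55), np.float64(-0.383), np.float64(0.179)), (np.float64(0.541), np.float64(-0.383), np.float64(0.183)), (np.float64(0.533), np.float64(-0.383), np.float64(0.184)), (np.float64(0.525), np.float64(-0.383), np.float64(0.189)), (np.float64(0.516), np.float64(-0.383), np.float64(0.191)), (np.float64(0.509), np.float64(-0.383), np.float64(0.196)), (np.float64(0.501), np.float64(-0.383), np.float64(0.2)), (np.float64(0.493), np.float64(-0.383), np.float64(0.204)), (np.float64(0.486), np.float64(-0.383), np.float64(0.208)), (np.float64(0.477), np.float64(-0.383), np.float64(0.21))]
```

View pics/V_wrist.png

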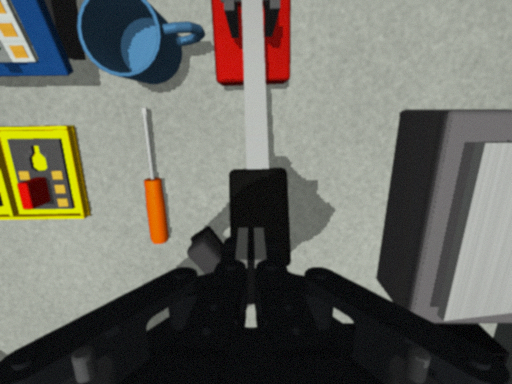

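>>> {"method": "carry_out", "body": {"moves": [[[0,0,0,0,0,0.7,-1],[0,0,0,0,0,0.7,-1],[0,0,0,0,0,0.7,-1],[0,0,0,0,0,0.7,-1],[0,0,0,0,0,0.7,-1],[0,0,0,0,0,0.6,-1],[0,0,0,0,0,0.35,-1],[0,0,0,0,0,0,-1]]]}}

```text
time: 40.33
tool_pos: [0.4803, -0.3847, 0.0437]
tool_rot: [-0.0, 0.707, -0.707, 0.0]
contact_force: [-3.2, 4.6, 10.3]
gripper_width: -0.002
```

>>> {"method": "carry_out", "body": {"moves": [[[0,0,0,0,0,0,-1],[0,0,0,0,0,0,-1]]]}}

```text
time: 40.5
tool_pos: [0.4802, -0.3846, 0.0436]
tool_rot: [-0.0, 0.707, -0.707, 0.001]
contact_force: [-1.7, 4.3, 11.3]
gripper_width: 0.001
```

```bash
python3 - <<'E'
from snap import *
s,f=snap("X");print(s["tool_pos"],s["contact_force"],s["time"])
W=cloud(f);q=W[110:190,248:265].reshape(-1,3);q=q[~np.isnan(q[:,0])];p=np.polyfit(q[:,0],q[:,2],1);print("slope",np.degrees(np.arctan(p[0])),np.polyval(p,[.55,.64]))
E
```

```text
[ 0.48023914 -0.3846254   0.04355847] [-1.66540325  4.28090997 11.32757203] 40.5
slope 23.060185279079757 [0.1025814  0.14089576]
```

>>> {"method": "carry_out", "body": {"moves": [[[0,0,0,0,0,-0.8,-1],[0,0,0,0,0,-0.8,-1],[0,0,0,0,0,-0.8,-1],[0,0,0,0,0,-0.8,-1],[0,0,0,0,0,-0.8,-1],[0,0,0,0,0,-0.45,-1],[0,0,0,0,0,0,-1],[0,0,0,0,0,0,-1]]]}}

```text
time: 41.22
tool_pos: [0.4794, -0.3845, 0.2197]
tool_rot: [0.0, 0.707, -0.707, 0.001]
contact_force: [-0.9, -0.2, -0.8]
gripper_width: 0.003
```

>>> {"method": "carry_out", "body": {"moves": [[[0,0,0,0,0,0,-1],[0,0,0,0,0,0,-1]]]}}

```text
time: 41.38
tool_pos: [0.4782, -0.3833, 0.2164]
tool_rot: [0.0, 0.707, -0.707, -0.002]
contact_force: [-1.0, -0.1, 0.1]
gripper_width: -0.002
```

>>> {"method": "carry_out", "body": {"moves": [[[0,0,0,0,0,0.7,-1],[0,0,0,0,0,0.7,-1],[0,0,0,0,0,0.7,-1],[0,0,0,0,0,0.7,-1],[0,0,0,0,0,0.7,-1],[0,0,0,0,0,0.6,-1],[0,0,0,0,0,0.35,-1],[0,0,0,0,0,0,-1]]]}}

```text
time: 42.05
tool_pos: [0.4799, -0.3844, 0.0434]
tool_rot: [-0.0, 0.707, -0.707, -0.0]
contact_force: [-4.6, 5.1, 13.0]
gripper_width: 0.002
```

>>> {"method": "carry_out", "body": {"moves": [[[0,0,0,0,0,0,-1],[0,0,0,0,0,0,-1]]]}}

```text
time: 42.22
tool_pos: [0.4799, -0.3843, 0.0433]
tool_rot: [-0.0, 0.707, -0.707, 0.001]
contact_force: [-3.1, 4.0, 13.8]
gripper_width: 0.004
```

>>> {"method": "carry_out", "body": {"moves": [[[0,0,0,0,0,-0.8,-1],[0,0,0,0,0,-0.8,-1],[0,0,0,0,0,-0.8,-1],[0,0,0,0,0,-0.8,-1],[0,0,0,0,0,-0.8,-1],[0,0,0,0,0,-0.45,-1],[0,0,0,0,0,0,-1],[0,0,0,0,0,0,-1]]]}}

```text
time: 42.88
tool_pos: [0.4792, -0.3843, 0.2192]
tool_rot: [0.0, 0.707, -0.707, 0.001]
contact_force: [1.3, 0.1, -0.3]
gripper_width: 0.001
```

>>> {"method": "carry_out", "body": {"moves": [[[0,0,0,0,0,0,-1],[0,0,0,0,0,0,-1]]]}}

```text
time: 43.05
tool_pos: [0.4782, -0.3833, 0.2162]
tool_rot: [0.0, 0.707, -0.707, -0.002]
contact_force: [0.5, 0.3, -0.0]
gripper_width: 0.001
```

```bash
python3 - <<'E'
from snap import *
s,f=snap("Y");print(s["tool_pos"],s["contact_force"],s["time"])
W=cloud(f);print([tuple(W[r,251].round(3)) for r in range(60,225,24)])
E
```

```text
[ 0.47815206 -0.38325039  0.21618585] [ 0.49727508  0.26562006 -0.03354191] 43.05
[(np.float64(0.583), np.float64(-0.383), np.float64(0.166)), (np.float64(0.566), np.float64(-0.383), np.float64(0.172)), (np.float64(0.549), np.float64(-0.383), np.float64(0.178)), (np.float64(0.533), np.float64(-0.383), np.float64(0.185)), (np.float64(0.516), np.float64(-0.383), np.float64(0.192)), (np.float64(0.501), np.float64(-0.383), np.float64(0.201)), (np.float64(0.485), np.float64(-0.383), np.float64(0.208))]
```

Three done; two more strokes for margin, then back off and check.

>>> {"method": "carry_out", "body": {"moves": [[[0,0,0,0,0,0.7,-1],[0,0,0,0,0,0.7,-1],[0,0,0,0,0,0.7,-1],[0,0,0,0,0,0.7,-1],[0,0,0,0,0,0.7,-1],[0,0,0,0,0,0.6,-1],[0,0,0,0,0,0.35,-1],[0,0,0,0,0,0,-1]]]}}

```text
time: 43.77
tool_pos: [0.4802, -0.3846, 0.0436]
tool_rot: [-0.0, 0.707, -0.707, 0.0]
contact_force: [-2.7, 4.7, 11.2]
gripper_width: 0.003
```

>>> {"method": "carry_out", "body": {"moves": [[[0,0,0,0,0,0,-1],[0,0,0,0,0,0,-1]]]}}

```text
time: 43.93
tool_pos: [0.4802, -0.3846, 0.0435]
tool_rot: [-0.0, 0.707, -0.707, 0.001]
contact_force: [-1.8, 4.6, 12.5]
gripper_width: 0.002
```

>>> {"method": "carry_out", "body": {"moves": [[[0,0,0,0,0,-0.8,-1],[0,0,0,0,0,-0.8,-1],[0,0,0,0,0,-0.8,-1],[0,0,0,0,0,-0.8,-1],[0,0,0,0,0,-0.8,-1],[0,0,0,0,0,-0.45,-1],[0,0,0,0,0,0,-1],[0,0,0,0,0,0,-1]]]}}

```text
time: 44.6
tool_pos: [0.4794, -0.3845, 0.2197]
tool_rot: [0.0, 0.707, -0.707, 0.001]
contact_force: [0.5, -0.2, -0.4]
gripper_width: 0.0
```

>>> {"method": "carry_out", "body": {"moves": [[[0,0,0,0,0,0,-1],[0,0,0,0,0,0,-1]]]}}

```text
time: 44.77
tool_pos: [0.4782, -0.3833, 0.2164]
tool_rot: [0.0, 0.707, -0.707, -0.002]
contact_force: [0.3, -0.5, 0.5]
gripper_width: -0.004
```

>>> {"method": "carry_out", "body": {"moves": [[[0,0,0,0,0,0.7,-1],[0,0,0,0,0,0.7,-1],[0,0,0,0,0,0.7,-1],[0,0,0,0,0,0.7,-1],[0,0,0,0,0,0.7,-1],[0,0,0,0,0,0.6,-1],[0,0,0,0,0,0.35,-1],[0,0,0,0,0,0,-1]]]}}

```text
time: 45.43
tool_pos: [0.4799, -0.3844, 0.0434]
tool_rot: [-0.0, 0.707, -0.707, -0.0]
contact_force: [-4.1, 5.5, 13.3]
gripper_width: -0.003
```

>>> {"method": "carry_out", "body": {"moves": [[[0,0,0,0,0,0,-1],[0,0,0,0,0,0,-1]]]}}

```text
time: 45.6
tool_pos: [0.4799, -0.3843, 0.0433]
tool_rot: [-0.0, 0.707, -0.707, 0.001]
contact_force: [-3.3, 4.6, 14.2]
gripper_width: 0.0
```

>>> {"method": "carry_out", "body": {"moves": [[[0,0,0,0,0,-0.8,-1],[0,0,0,0,0,-0.8,-1],[0,0,0,0,0,-0.8,-1],[0,0,0,0,0,-0.8,-1],[0,0,0,0,0,-0.8,-1],[0,0,0,0,0,-0.45,-1],[0,0,0,0,0,0,-1],[0,0,0,0,0,0,-1]]]}}

```text
time: 46.27
tool_pos: [0.4792, -0.3843, 0.2192]
tool_rot: [0.0, 0.707, -0.707, 0.001]
contact_force: [-0.0, 0.4, -0.2]
gripper_width: -0.001
```

>>> {"method": "carry_out", "body": {"moves": [[[0,0,0,0,0,-1,-1],[0,0,0,0,0,-1,-1],[0,0,0,0,0.8,-0.5,-1],[0,0,0,0,0.8,0,-1],[0,0,0,0,0,0,-1],[0,0,0,0,0,0,-1]]]}}

```text
time: 46.77
tool_pos: [0.4138, -0.3838, 0.3166]
tool_rot: [0.0, -0.707, 0.707, 0.001]
contact_force: [0.1, -0.8, -0.3]
gripper_width: -0.001
```

```bash
python3 - <<'E'
from snap import *
from plant import grab_frame
s,f=snap("Z");print(s["tool_pos"],s["contact_force"],s["time"])
for n in ("scene","side"):
    g=grab_frame(n);np.savez(f"/tmp/Z_{n}.npz",**g);cv2.imwrite(f"pics/Z_{n}.png",g["frame"][:,:,::-1])
    W=cloud(g);H=hsv(g);h,sa,v=[H[...,i].astype(int) for i in range(3)]
    for nm,m in {"red":((h<4)|(h>176))&(sa>180)&(v>80)&(W[...,0]<.56)&(W[...,1]>-.2),"orange":(h>6)&(h<16)&(sa>200)&(v>180),"green":(h>45)&(h<80)&(sa>150)&(v>60)}.items():
        for c in comps(m,25):print(n,nm,np.nanmedian(W[c],0).round(3))
    m=(W[...,0]>.41)&(W[...,0]<.51)&(W[...,1]>-.13)&(W[...,1]<.06)&(g["frame"].max(-1)<105)
    for c in comps(m,60): print("oldplate",np.nanpercentile(W[c],[5,50,95],axis=0).round(3).tolist())
    m=(W[...,1]<-.35)&(W[...,1]>-.42)&(W[...,2]>.13)&(W[...,2]<.24)&(W[...,0]>.43)&(W[...,0]<.6);P=W[m];print("lever",len(P),P.min(0).round(3),P.max(0).round(3))
E
```

```text
[ 0.41375519 -0.38379236  0.31664312] [ 0.08547902 -0.81453095 -0.31311429] 46.7667
scene red [ 0.447 -0.085  0.035]
scene red [0.45  0.018 0.037]
scene orange [ 0.412 -0.242  0.023]
scene green [ 0.619 -0.114  0.106]
scene green [ 0.618 -0.009  0.107]
scene green [0.617 0.096 0.107]
scene green [0.576 0.45  0.04 ]
scene green [0.751 0.416 0.04 ]
oldplate [[0.426, -0.116, 0.006], [0.479, -0.085, 0.01], [0.507, -0.059, 0.026]]
oldplate [[0.431, -0.014, 0.006], [0.481, 0.019, 0.01], [0.508, 0.045, 0.023]]
lever 570 [ 0.439 -0.411  0.135] [ 0.6   -0.363  0.225]
side red [ 0.44  -0.083  0.035]
side red [0.444 0.021 0.036]
side orange [ 0.406 -0.241  0.022]
side green [ 0.615 -0.111  0.105]
side green [ 0.613 -0.008  0.104]
side green [0.612 0.097 0.105]
side green [0.743 0.418 0.035]
side green [0.567 0.455 0.038]
oldplate [[0.416, -0.118, 0.005], [0.477, -0.081, 0.009], [0.506, -0.055, 0.013]]
oldplate [[0.42, -0.015, 0.006], [0.48, 0.022, 0.009], [0.507, 0.048, 0.013]]
lever 358 [ 0.441 -0.41   0.143] [ 0.6   -0.36   0.222]
```

View pics/Z_scene.png

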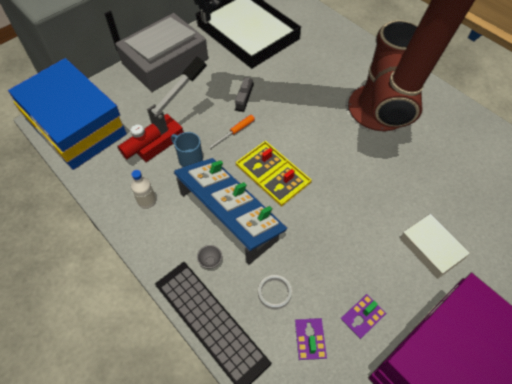

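View pics/Z_wrist.png

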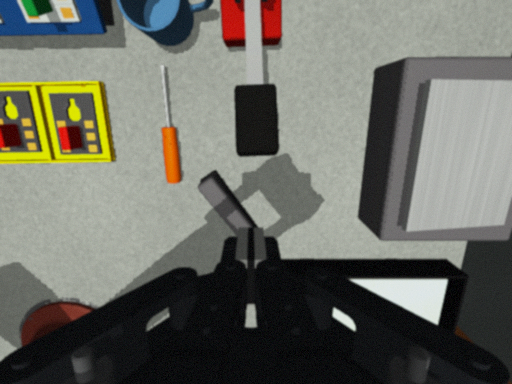

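```bash
python3 - <<'E'
from plant import state,ticket
print(state()["joint_vel"].round(3),ticket.job_done())
E
```

```text
the job is handed in; nothing more can be done
[ 0.006  0.001 -0.016 -0.     0.002 -0.001] None
```

I changed all the dies and pumped the lever, then handed the job in at about 47 s; no verdict comes back.

- **Old dies:** both red-gripped dies lie flat in the tray, one per bay. The cameras put their plate tops at about 10 mm.
- **New dies:** all three green-gripped dies hang on their own studs. Wrist-camera measurements put each stud at 38–39 mm along its die, against 38 mm for locked, and each die within 0.5° of straight. The grip never slackened.
- **Pump:** I made five strokes, one more than asked. The first reached roughly 21° below level (about 0.76 rad by my estimate). The second measured 23°, at the stop, and the last three ended at the same depth. The lever is back up.
- **Bystanders:** the screwdriver has not moved. The tape roll and mug look unmoved in the final picture, though I did not measure them. The purple look-alikes were not touched. The arm ended clear of everything.

Two checks disagreed:
- **Fingertips:** they sit about 40 mm behind the stated TCP, so my first grasp closed above the rib without gripping anything. I corrected for this in every later grasp and push.
- **Final rib positions:** the scene camera put the new ribs 3–4 mm nearer the robot than the old ones had been. The side camera and the wrist measurements showed no such shift.

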